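# Chock a row of stone tube offcuts against the fence

## Task

Gently lay the two loose stone offcuts on the fenced board beside the one already there, all three lying parallel to the fence and wholly on the board, and set the wooden wedge chock flat on the board, thin edge towards the offcuts, and push it squarely up so that the row is closed tight against the fence and cannot roll apart; let go and leave the jar, sanding block, stone plug and wooden chuck standing where they are.

Things in the scene. Friction and masses are not known exactly. Their poses are not given: they have to be found in the camera images.
- board: fixed plywood board, 180 mm (x) by 370 mm (y) by 15 mm thick, with a wooden fence along its +y end: 20 mm thick, top 65 mm above the table, inner face at y = +165 mm. Origin at the centre of the underside; x along the fence. The row lies on the board's top (z = 15 mm), tube axes along the board's x, from the fence towards -y
- tube_a: turned white stone tube offcut, 60 mm outside diameter, 130 mm long, bore 42 mm (plain, both ends alike), about 0.45 kg, lying on its side; origin at the middle of its axis, own x along the axis; it rolls; starts loose on the table to the right of the board
- tube_b: turned white stone tube offcut, 60 mm outside diameter, 130 mm long, bore 42 mm (plain, both ends alike), about 0.45 kg, lying on its side; origin at the middle of its axis, own x along the axis; it rolls; starts loose on the table to the right of the board
- tube_c: turned white stone tube offcut, 60 mm outside diameter, 130 mm long, bore 42 mm (plain, both ends alike), about 0.45 kg, lying on its side; origin at the middle of its axis, own x along the axis; it rolls; starts on the board, parallel to the fence and 0 to 15 mm from touching it
- chock: plain wooden wedge, 0.35 kg, 110 mm wide (x); origin at the centre of its 85 mm long underside; thin edge at y = +42.5 mm (2 mm high), whence its face rises at 45 deg to 38 mm. A 60 mm tube touching that face has its axis 57 mm ahead (+y) of the origin. A fin handle leans backwards (-y) from its top. Starts upright on the table, thin edge roughly to the robot's left (+y)
- fin_grip (a point): grip point in the middle of the chock's flat fin: 48 mm behind (-y) and 73 mm above the chock's origin. The fin is 110 mm wide (along x), 18 mm thick, leans 35 deg from vertical to -y, and ends 22 mm past this point along its slope (91 mm up, y = -61 mm). To pinch it squarely across its thickness, lean the tool 35 deg to the chock's -y side
- glass_jar: glass jar with screw lid, 68 mm diameter, 92 mm tall, bystander just beyond the board's far (+x) side; origin under its centre
- sanding_block: cork sanding block 56 x 100 x 28 mm, bystander at the board's near (-x) side; origin under its centre
- stone_plug: white stone end plug, 66 mm diameter, 46 mm tall, bystander at the right; origin under its centre
- wood_chuck: turned wooden chuck with a waist, 68 mm diameter, 60 mm tall, bystander at the near right; origin under its centre

How it is judged:
At the end, for the whole second after the job is handed in: Three offcuts lie on the board, axes within 0.10 rad of the fence, wholly on it (27 mm of the middle line); the chock stands flat on it (5 mm, 0.06 rad), thin edge to the row, square within 0.10 rad, 37 mm of the middle line; all gaps from fence to chock add to at most 10 mm; all at rest (x of tube_a in the frame of board between -0.027 and 0.027 m and y of tube_a in the frame of board between 0.003 and 0.14 m and z of tube_a in the frame of board between 0.04 and 0.05 m and angle between the x axis of each of tube_a, tube_b, tube_c and the x axis of board, either way round below 0.1 rad and linear speed of each of tube_a, tube_b, tube_c, chock below 0.01 m/s and x of tube_b in the frame of board between -0.027 and 0.027 m and y of tube_b in the frame of board between 0.003 and 0.14 m and z of tube_b in the frame of board between 0.04 and 0.05 m and x of tube_c in the frame of board between -0.027 and 0.027 m and y of tube_c in the frame of board between 0.003 and 0.14 m and z of tube_c in the frame of board between 0.04 and 0.05 m and x of chock in the frame of board between -0.037 and 0.037 m and y of chock in the frame of board above -0.052 m and z of chock in the frame of board between 0.011 and 0.02 m and angle between the y axis of chock and the y axis of board, either way round below 0.1 rad and angle between chock's own z axis and vertical below 0.06 rad and y of fin_grip in the frame of board below -0.06 m); the robot touches nothing.
It fails at once if the glass jar is shifted more than 30 mm or knocked over (distance of glass_jar from where it was at the start of the episode above 0.03 m or angle between glass_jar's own z axis and vertical above 0.4 rad).
It fails at once if the sanding block is shifted more than 30 mm or knocked over (distance of sanding_block from where it was at the start of the episode above 0.03 m or angle between sanding_block's own z axis and vertical above 0.4 rad).
It fails at once if the stone plug is shifted more than 30 mm or knocked over (distance of stone_plug from where it was at the start of the episode above 0.03 m or angle between stone_plug's own z axis and vertical above 0.4 rad).
It fails at once if the wooden chuck is shifted more than 30 mm or knocked over (distance of wood_chuck from where it was at the start of the episode above 0.03 m or angle between wood_chuck's own z axis and vertical above 0.4 rad).
It fails at once if a stone offcut is dropped on the board or strikes it at over 0.5 m/s ((linear speed of tube_a above 0.5 m/s and z of tube_a in the frame of board between 0.035 and 0.062 m and x of tube_a in the frame of board between -0.12 and 0.12 m and y of tube_a in the frame of board between -0.185 and 0.165 m) or (linear speed of tube_b above 0.5 m/s and z of tube_b in the frame of board between 0.035 and 0.062 m and x of tube_b in the frame of board between -0.12 and 0.12 m and y of tube_b in the frame of board between -0.185 and 0.165 m) or (linear speed of tube_c above 0.5 m/s and z of tube_c in the frame of board between 0.035 and 0.062 m and x of tube_c in the frame of board between -0.12 and 0.12 m and y of tube_c in the frame of board between -0.185 and 0.165 m)).
It also fails if it takes over 72 s, if anything falls off the work surface, if the arm or the gripper's body presses on something with over 40 N, if the wrist force passes 120 N, or if a joint passes its speed limit or range.

## Robot

A 7-joint arm with a two-finger parallel gripper is mounted at the origin on a cart in front of the work surface, level with it; the furniture and walls round the work are solid. World frame = base frame: x ahead of the robot, y to its left, z up, the work surface at z = 0. Lengths are in m, angles in rad, forces in N, time in s.
With the tool pointing down it reaches from about 0.375 to 0.925 m from the base axis. Payload 3.1 kg.
Tool frame: the origin (TCP) lies at the very end of the fingers, on their centre line; the grasp point (between the pads) lies 19 mm behind it; x points along the fingers, y is the direction in which the jaws open and shut, and the axes are right-handed (so a half turn about x gives the same grasp; the last joint's range is limited). The gripper opens to 85 mm and grips with 20 to 120 N. Pads are 22 mm wide; open, the fingers measure 114 mm over their backs; the gripper's body (76 mm by 85 mm) begins 54 mm behind the grasp point. The pads swing forward as they close: fully open they stand 13 mm farther back than shut.
Start: joints at [-1.204, 0.383, 0.044, 1.598, -0.018, 1.161, -0.05], TCP at [0.291, 0.581, 0.231] pointing down, gripper open.
Joint ranges: [-2.61, 2.61], [-0.41, 2.15], [-1.48, 1.57], [0, 2.5], [-1.57, 4.71], [0.05, 1.97], [-2.85, 2.85]. Speed limits (rad/s): [2.79, 2.79, 3.14, 3.14, 3.14, 3.14, 3.14].

## Interface

Orientations are given as a 3x3 rotation matrix whose columns are the frame's x, y, z axes.
In Python, from station import robot gives the robot as it stands.
- The arm moves only by the tool send_rows, never from a script. Its argument "increments" is a list of rows, each a list of 3 entries, a list of its own where there are three numbers: the shift along the tool's x, y, z in m, then the turn about the tool's x in rad, then the opening, from -1 (shut) to 1 (fully open), so that 0 is half open. In form: [[[x, y, z], roll, grip], ...]. A call has exactly 10 rows; each row is the pose to reach, as a shift and turn from the pose commanded when the call began, along the tool's axes at that moment; what a row does not reach only later rows make up. A row lasts 1/12 s, in which the tool goes at most 41.7 mm and 7.16 degrees, less where a joint would pass 70% of its speed; a pose out of reach is approached as far as the arm can. A call with a gripper value outside its range is refused whole. The fingers move at their own pace and stop on an object; "force" is the grip in N (left out, the last holds). Time passes only in rows, so rows that repeat a pose let the fingers close, or fill a call up. It gives the time, the measured TCP pose, the force and the opening at its end, in the units of the state.
- robot.read_state(): the state, without advancing time (a new reading comes with each control period).
- robot.get_image(name): name is "scene" or "side" or "wrist"; returns (picture, depth): 400x640x3 uint8, red, green, blue; 400x640 float32, m along the optical axis (not along the pixel's ray), 0 where there is no reading.
- robot.camera_model(name): a dict with "vfov" (degrees; the focal length in pixels is half the picture's height over the tangent of half this angle, whatever the lens; pixels are square), "cx", "cy" (the principal point, pixels), "xyz" and "rotation" of the camera in the world. Camera axes: x right, y up, looking along -z (the intrinsics and any distortion apply to the point x, -y, -z); pixel columns grow to the right and rows downward; lengths in m; the calibration is good to about 2 mm. The wrist camera is an equidistant fisheye: a pixel r from the principal point sees the ray r / f radians off the axis. A picture is of the moment at which its call begins: read the wrist's pose just before it. camera_model takes no time and is no camera call; for the wrist camera it gives the pose at the moment of the call.
- robot.hand_in(): hands the job in, once; it reports no verdict.
Trained networks look in the newest picture that a camera, given by its name, has taken for a name from the list of things; names that differ only in an ending like _2 or _b are one class to them, and where a whole thing is asked for, a point or a joint stands for the part that bears it (a point fixed in the world has none). Each returns a list of dicts, best first, with "score" (0 to 1); they miss things now and then, are a little off and sometimes report something else, mostly with a low value. They report only what shows in the picture. A call takes as long as a camera call.
- robot.boxes_of(camera, name): "at" ([x, y, z] in m, in the coordinates of the camera as it stood for that picture, good to about 4 mm: the middle of the surface that is visible of it).
- robot.masks_of(camera, name): "mask" (400x640 bool, what is visible of it).
- robot.tip_of(camera, name): "at" ([x, y, z] in m, in the coordinates of the camera as it stood for that picture, good to about 4 mm: a listed point, or the origin of a listed thing).
The state is a dict: "time_s": time; "qpos": joint angles; "joint_velocities": joint speeds; "tau": joint torques, N m; "ee_pos": TCP position; "orientation": TCP orientation; "contact_force": force on the tool from outside, world axes, zero at the start; "ft_torque": the same for the moment, N m; "finger_gap": finger opening in m.
Only numpy, scipy, OpenCV 4.12 (cv2) and the standard library are available. Lean on these libraries where they do the work, as an engineer would, in place of code of your own. Each camera call takes 0.05 s, during which the arm holds its last target.

## Working session

There is one attempt and no reset: what is moved stays moved. The work goes in short steps, Python scripts to look and compute and a tool call to move; the robot and the scene stay as the last step left them, time stands still between calls to the robot, and variables do not carry over. Pictures are saved under pics/ and viewed, and the job is handed in when it is done.

Besides the shell and the picture viewer there is one more tool, called after ">>>" as name([rows], argument=value, ...), one row to a line, values as JSON. send_rows: Moves the arm, as the interface text tells. Its arguments: {"type":"object","properties":{"increments":{"type":"array"},"force":{"type":"number"}},"required":["increments"]}

```bash
ls; mkdir -p pics; cat > h.py <<'E'
import numpy as np, cv2
from station import robot
def w(cam,p,m=None):
    m=m or robot.camera_model(cam)
    return np.array(m['rotation'])@np.array(p)+np.array(m['xyz'])
def look(cam,fn):
    m=robot.camera_model(cam)
    im,d=robot.get_image(cam)
    cv2.imwrite('pics/'+fn,im[:,:,::-1])
    return m,im,d
E
python3 - <<'E'
from h import *
np.set_printoptions(precision=4,suppress=True)
s=robot.read_state()
print(s['time_s'],s['ee_pos'],s['orientation'],s['finger_gap'])
for c in ['scene','side']:
    m,im,d=look(c,c+'0.png'); print(c,m)
    for n in ['board','tube_a','chock','fin_grip','glass_jar','sanding_block','stone_plug','wood_chuck']:
        for f in (['tip_of'] if c=='side' else ['tip_of','boxes_of']):
            print(n,f,[(round(r['score'],2),w(c,r['at'],m)) for r in getattr(robot,f)(c,n)])
print(robot.read_state()['time_s'])
E
```

```text
pics
0.0 [0.2909 0.5802 0.2299] [[-0.0011  0.4482  0.8939]
 [-0.0025  0.8939 -0.4482]
 [-1.     -0.0027  0.0001]] 0.08540711647893433
scene {'vfov': 46.670971420252265, 'cx': 321.8919640021717, 'cy': 202.14552820203414, 'xyz': array([-0.2468, -0.8846,  0.6441]), 'rotation': array([[ 0.7143,  0.2999, -0.6323],
       [-0.6997,  0.3187, -0.6394],
       [ 0.0098,  0.8991,  0.4376]])}
board tip_of [(0.84, array([0.5531, 0.1256, 0.0006]))]
board boxes_of [(0.79, array([0.5319, 0.0953, 0.0141]))]
tube_a tip_of [(0.92, array([0.5316, 0.2557, 0.0431])), (0.79, array([ 0.424 , -0.1946,  0.0278])), (0.59, array([ 0.644 , -0.2207,  0.0309]))]
tube_a boxes_of [(0.82, array([0.511 , 0.2354, 0.0521])), (0.72, array([ 0.4016, -0.2075,  0.0434])), (0.46, array([ 0.6686, -0.3813,  0.0436]))]
chock tip_of [(0.97, array([ 0.5372, -0.3622, -0.0016]))]
chock boxes_of [(0.81, array([ 0.5105, -0.4018,  0.0323]))]
fin_grip tip_of [(0.78, array([ 0.5458, -0.4137,  0.0667]))]
fin_grip boxes_of [(0.56, array([ 0.5075, -0.3998,  0.0271])), (0.16, array([0.5118, 0.2375, 0.0513]))]
glass_jar tip_of [(0.63, array
[... 865 characters left out ...]
0298])), (0.58, array([ 0.5522,  0.123 , -0.0001]))]
tube_a tip_of [(0.83, array([ 0.649 , -0.2164,  0.0331])), (0.76, array([0.5366, 0.2554, 0.0426])), (0.65, array([ 0.4254, -0.1894,  0.0301]))]
chock tip_of [(0.63, array([ 0.5454, -0.3651,  0.0028])), (0.58, array([ 0.5483, -0.4149,  0.0763])), (0.37, array([ 0.4275, -0.1906,  0.0288]))]
fin_grip tip_of [(0.97, array([ 0.5484, -0.4138,  0.0747]))]
glass_jar tip_of [(0.7, array([0.7166, 0.1186, 0.0005])), (0.65, array([ 0.5409, -0.3658,  0.0045])), (0.36, array([0.5357, 0.2556, 0.0432]))]
sanding_block tip_of []
stone_plug tip_of [(0.86, array([ 0.6836, -0.3675, -0.0022]))]
wood_chuck tip_of [(0.55, array([ 0.3907, -0.3597,  0.0032]))]
1.3
```

View pics/scene0.png

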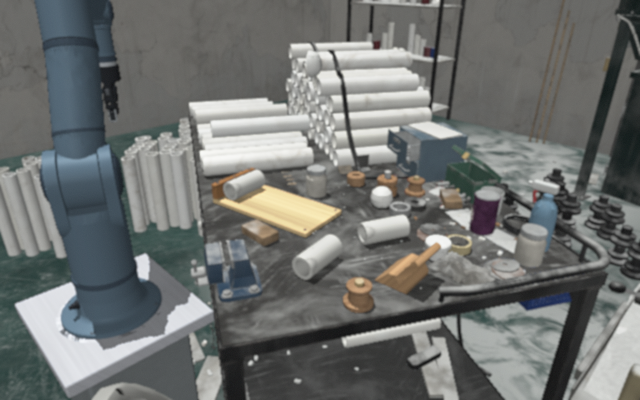

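View pics/side0.png

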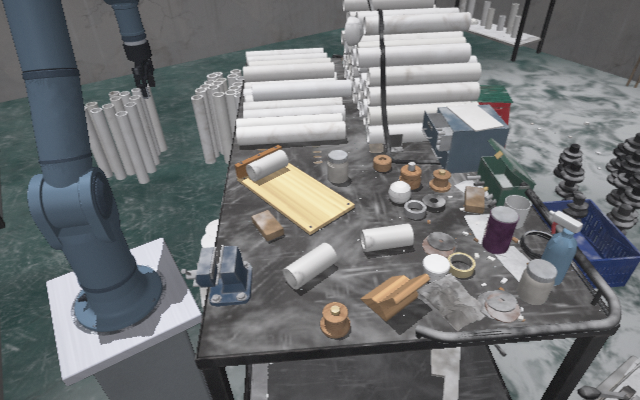

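```bash
cat >> h.py <<'E'
from scipy.optimize import least_squares
def cloud(cam,m,d):
    f=200/np.tan(np.radians(m['vfov'])/2)
    v,u=np.mgrid[0:400,0:640]
    P=np.stack([(u-m['cx'])/f*d,-(v-m['cy'])/f*d,-d],-1)
    P=P@np.array(m['rotation']).T+np.array(m['xyz'])
    P[d<=0]=np.nan
    return P
def fit_tube(P,c0,yaw0,z=None):
    # P Nx3, fit horizontal cylinder r=30: params x,y,z,yaw
    def res(p):
        a=np.array([np.cos(p[3]),np.sin(p[3]),0]); q=P-p[:3]; t=q@a
        r=np.linalg.norm(q-np.outer(t,a),axis=1)
        return r-0.03
    p=np.array([*c0,yaw0],float)
    s=least_squares(res,p,loss='soft_l1',f_scale=0.002); p=s.x
    a=np.array([np.cos(p[3]),np.sin(p[3]),0]); t=(P-p[:3])@a
    lo,hi=np.percentile(t,[1,99]); c=p[:3]+a*(lo+hi)/2
    return c,p[3],hi-lo,np.median(abs(res(p)))
E
python3 - <<'E'
from h import *
np.set_printoptions(precision=4,suppress=True)
C=[]
for c in ['scene','side']:
    m,im,d=look(c,c+'1.png'); P=cloud(c,m,d); np.save(c+'P.npy',P)
    np.save(c+'I.npy',im)
    for n in ['tube_a']:
        for r in robot.masks_of(c,n):
            k=cv2.erode(r['mask'].astype(np.uint8),np.ones((3,3)))>0
            Q=P[k]; Q=Q[np.isfinite(Q).all(1)]
            med=np.median(Q,0); print(c,r['score'],len(Q),med)
            for y0 in (0,1.0,-1.0):
                print('   ',fit_tube(Q,[med[0]+.01,med[1]+.01,.03],y0))
    for r in robot.masks_of(c,'chock')[:1]:
        Q=P[r['mask']]; np.save(c+'chock.npy',Q); print('chock',r['score'],len(Q))
# overhead height map
xs=(0.25,0.85); ys=(-0.5,0.4); sc=800
H=np.full((int(.9*sc),int(.6*sc)),-1.); I=np.zeros(H.shape+(3,),np.uint8)
for c in ['scene','side']:
    P=np.load(c+'P.npy').reshape(-1,3); im=np.load(c+'I.npy').reshape(-1,3)
    k=np.isfinite(P).all(1)&(P[:,0]>xs[0])&(P[:,0]<xs[1])&(P[:,1]>ys[0])&(P[:,1]<ys[1])&(P[:,2]<.15)
    for p,q in zip(P[k],im[k]):
        r=int((ys[1]-p[1])*sc); cc=int((p[0]-xs[0])*sc)
        cv2.rectangle(I,(cc-1,r-1),(cc+1,r+1),q[::-1].tolist(),-1) if p[2]>H[r,cc]-.003 else 0
        H[r,cc]=max(H[r,cc],p[2])
cv2.imwrite('pics/top1.png',cv2.resize(I,(400,600)))
E
```

```text
scene 0.65 1059 [ 0.3986 -0.2093  0.0454]
    (array([ 0.4189, -0.1937,  0.0287]), np.float64(0.2004967222411783), np.float64(0.12443458057624812), np.float64(0.0013685731032317197))
    (array([ 0.4189, -0.1937,  0.0287]), np.float64(0.20049659223686736), np.float64(0.12443457931253554), np.float64(0.0013685750509237204))
    (array([ 0.4189, -0.1937,  0.0287]), np.float64(0.2004965905967193), np.float64(0.12443457929659235), np.float64(0.0013685750757650925))
chock 0.69 1399
side 0.87 647 [0.5227 0.2368 0.0614]
    (array([0.5309, 0.2566, 0.0452]), np.float64(0.18756657027084075), np.float64(0.1243123120095245), np.float64(0.001698516659335389))
    (array([0.5309, 0.2566, 0.0452]), np.float64(0.1875666796648067), np.float64(0.1243123107456014), np.float64(0.0016985193834229764))
    (array([0.5309, 0.2566, 0.0452]), np.float64(0.1875667996166239), np.float64(0.12431230935969273), np.float64(0.0016985224486447056))
side 0.68 973 [ 0.6352 -0.2328  0.0499]
    (array([ 0.6462, -0.2171,  0.0303]), np.float64(-0.380393200139661), np.float64(0.12386208738181653), np.float64(0.0012080791517311805))
    (array([ 0.6462, -0.2171,  0.0303]), np.float64(-0.3803932729957564), np.float64(0.12386208946643285), np.float64(0.001208079556627592))
    (array([ 0.6462, -0.2171,  0.0303]), np.float64(-0.3803931837238417), np.float64(0.12386208691211387), np.float64(0.0012080790685801111))
side 0.55 1064 [ 0.4167 -0.2082  0.0524]
    (array([ 0.4229, -0.1926,  0.0303]), np.float64(0.1862713260900705), np.float64(0.12374695437029246), np.float64(0.0010635629022206546))
    (array([ 0.4229, -0.1926,  0.0303]), np.float64(0.18627147430592508), np.float64(0.12374695500575827), np.float64(0.0010635671755628833))
    (array([ 0.4229, -0.1926,  0.0303]), np.float64(0.18627138699263693), np.float64(0.12374695463140856), np.float64(0.001063564642131247))
chock 0.76 1705
```

View pics/top1.png

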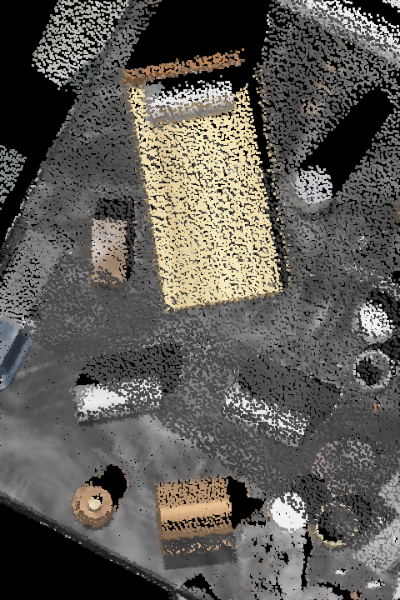

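```bash
python3 - <<'E'
from h import *
np.set_printoptions(precision=4,suppress=True)
for c in ['scene','side']:
    P=np.load(c+'P.npy').reshape(-1,3); im=np.load(c+'I.npy').reshape(-1,3).astype(int)
    k=np.isfinite(P).all(1)&(P[:,2]>.009)&(P[:,2]<.021)&(abs(P[:,0]-.55)<.17)&(abs(P[:,1]-.1)<.22)&(im[:,0]-im[:,2]>40)&(im[:,0]>150)
    Q=P[k][:,:2]
    A=np.zeros((800,800),np.uint8)
    for q in Q: A[int((q[1]+.2)*1500),int((q[0]-.3)*1500)]=1
    A=cv2.morphologyEx(A,cv2.MORPH_CLOSE,np.ones((9,9))); A=cv2.morphologyEx(A,cv2.MORPH_OPEN,np.ones((15,15)))
    v,u=np.nonzero(A); R=cv2.minAreaRect(np.stack([u,v],1).astype(np.float32))
    print(c,'board rect ctr',R[0][0]/1500+.3,R[0][1]/1500-.2,'size',np.array(R[1])/1500,R[2],np.radians(R[2]), 'z',np.median(P[k][:,2]))
    print(cv2.boxPoints(R)/1500+[.3,-.2])
    # long side lines: right edge fit per row in rotated frame
    # chock
    Q=np.load(c+'chock.npy'); Q=Q[np.isfinite(Q).all(1)]
    Q=Q[(abs(Q[:,0]-.545)<.1)&(abs(Q[:,1]+.38)<.1)&(Q[:,2]>.004)]
    S=np.zeros_like(Q)
    def model(p):
        # dist to surfaces: union of fin front/back faces & slope & top in yz profile
        cx,cy,yaw,dz=p
        e=np.array([-np.sin(yaw),np.cos(yaw)]); y=(Q[:,:2]-[cx,cy])@e; z=Q[:,2]-dz
        # slope 45: from (42.5,2) to (6.5,38)
        def seg(a,b):
            a=np.array(a);b=np.array(b);ab=b-a; t=np.clip(((y-a[0])*ab[0]+(z-a[1])*ab[1])/(ab@ab),0,1)
            return np.hypot(y-a[0]-t*ab[0],z-a[1]-t*ab[1])
        s,cc=np.sin(np.radians(35)),np.cos(np.radians(35))
        top=np.array([-.048-.022*s,.073+.022*cc]); n=np.array([cc,s])*.009; dn=np.array([s,-cc])
        L=[seg((.0425,.002),(.0065,.038)),seg((.0065,.038),(-.0425,.038)),seg((-.0425,.038),(-.0425,0)),seg(top+n,top-n),seg(top+n,top+n+dn*.06),seg(top-n,top-n+dn*.06)]
        return np.min(L,0)
    best=None
    for y0 in (-.2,0,.2):
        s=least_squares(model,[.545,-.365,y0,0],loss='soft_l1',f_scale=.002,x_scale=[.01,.01,.1,.01])
        if best is None or s.cost<best.cost: best=s
    p=best.x; ex=np.array([np.cos(p[2]),np.sin(p[2])]); t=(Q[:,:2]-p[:2])@ex; lo,hi=np.percentile(t,[1,99])
    print('chock',p[:2]+ex*(lo+hi)/2,'yaw',p[2],'dz',p[3],'w',hi-lo,np.median(model(p)))
    for r in robot.boxes_of(c,'chock')[:0]: pass
E
```

```text
scene board rect ctr 0.5561902465820312 0.031051432291666653 size [0.1661 0.1915] 3.4336302280426025 0.059928152775347146 z 0.012700208435451943
[[ 0.4676  0.1217]
 [ 0.479  -0.0695]
 [ 0.6448 -0.0596]
 [ 0.6333  0.1316]]
chock [ 0.5351 -0.3616] yaw 0.1246369345640952 dz -0.003144966042344409 w 0.10919724946629272 0.00240362894330535
side board rect ctr 0.5608839111328126 0.08437438964843746 size [0.1719 0.285 ] 8.695503234863281 0.15176516156618203 z 0.015132911636852264
[[ 0.4544  0.2122]
 [ 0.4975 -0.0695]
 [ 0.6674 -0.0435]
 [ 0.6243  0.2382]]
chock [ 0.5391 -0.3619] yaw 0.11084853040395251 dz -0.0006894263579270912 w 0.10756484227031798 0.0012234757363947615
```

```bash
python3 - <<'E'
from h import *
a=cv2.imread('pics/side1.png'); b=cv2.imread('pics/scene1.png')
cv2.imwrite('pics/z1.png',cv2.resize(a[140:260,220:370],None,fx=5,fy=5,interpolation=cv2.INTER_CUBIC))
cv2.imwrite('pics/z2.png',cv2.resize(b[160:250,200:350],None,fx=5,fy=5,interpolation=cv2.INTER_CUBIC))
E
```

```text
(no output)
```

View pics/z1.png

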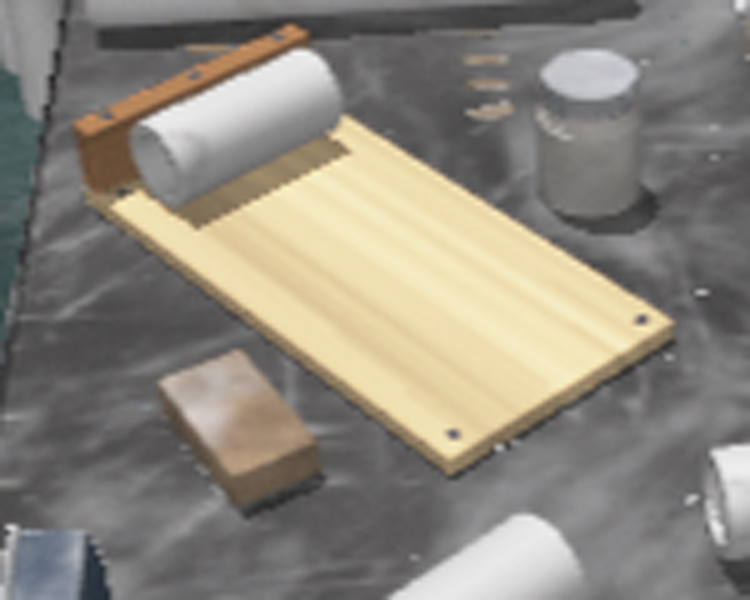

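View pics/z2.png

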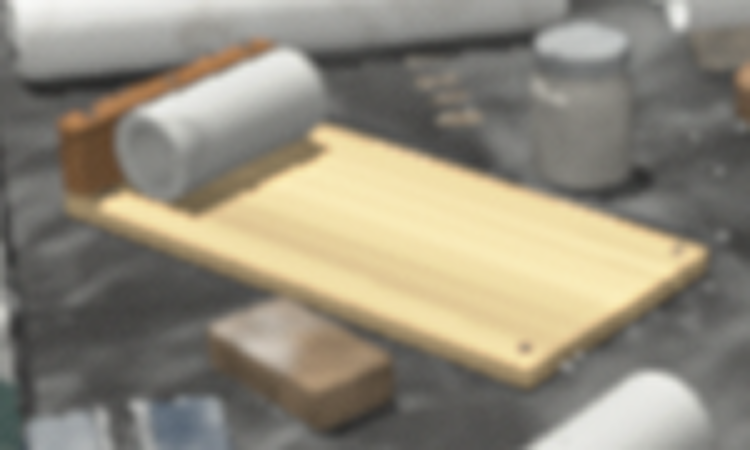

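```bash
python3 - <<'E'
from h import *
np.set_printoptions(precision=4,suppress=True)
L={'side':((220,140),[((446,461),(-.09,-.185,.015)),((673,324),(.09,-.185,.015)),((88,197),(-.09,.185,.015)),((80,132),(-.09,.165,.065)),((308,37),(.09,.165,.065)),((446,474),(-.09,-.185,0))]),
'scene':((200,160),[((527,370),(-.09,-.185,.015)),((708,252),(.09,-.185,.015)),((66,200),(-.09,.185,.015)),((62,122),(-.09,.165,.065))])}
def proj(m,X):
    f=200/np.tan(np.radians(m['vfov'])/2)
    q=(X-np.array(m['xyz']))@np.array(m['rotation'])
    return np.array([m['cx']+f*q[0]/-q[2],m['cy']-f*q[1]/-q[2]])
def res(p,cams):
    o=[]
    for c in cams:
        m=M[c]; off,l=L[c]
        for z,b in l:
            uv=(np.array(z)+.5)/5-.5+off
            cy,sy=np.cos(p[2]),np.sin(p[2])
            X=np.array([p[0]+cy*b[0]-sy*b[1],p[1]+sy*b[0]+cy*b[1],b[2]])
            o+=list(proj(m,X)-uv)
    return np.array(o)
M={c:robot.camera_model(c) for c in L}
for cams in (['side'],['scene'],['side','scene']):
    s=least_squares(res,[.553,.124,.17],args=(cams,),loss='soft_l1'); print(cams,s.x); print(res(s.x,cams).reshape(-1,2))
E
```

```text
['side'] [0.5545 0.1274 0.1682]
[[-0.0573  0.0279]
 [ 0.0131 -0.3614]
 [-1.746  -2.0395]
 [ 1.014   0.6722]
 [-0.0056 -0.6305]
 [ 0.1605  1.4022]]
['scene'] [0.5477 0.124  0.1742]
[[-0.178   0.1307]
 [ 0.1423 -0.2805]
 [-1.7115 -0.9864]
 [ 2.0368  1.5694]]
['side', 'scene'] [0.553  0.1267 0.1687]
[[-0.3506  0.3545]
 [-0.2446 -0.0947]
 [-2.0967 -1.7807]
 [ 0.6561  0.9294]
 [-0.3232 -0.4155]
 [-0.1303  1.7297]
 [ 0.1956 -0.8094]
 [ 0.631  -0.9637]
 [-0.6023 -1.9106]
 [ 3.1317  0.6916]]
```

```bash
cat >> h.py <<'E'
B0=np.array([.5535,.126]); BY=.17
def bw(x,y): 
    c,s=np.cos(BY),np.sin(BY); return B0+[c*x-s*y,s*x+c*y]
def wb(p):
    c,s=np.cos(BY),np.sin(BY); d=np.array(p)[:2]-B0; return np.array([c*d[0]+s*d[1],-s*d[0]+c*d[1]])
def inc(xyz,jaw):
    s=robot.read_state(); R=np.array(s['orientation']); p=np.array(s['ee_pos'])
    d=R.T@(np.array(xyz)-p)
    a=np.arctan2(R[1,1],R[0,1]); roll=(a-jaw+np.pi/2)%np.pi-np.pi/2
    print('t',round(s['time_s'],2),'pos',p.round(4),'jaw',round(a,3),'gap',round(s['finger_gap'],4),'F',np.round(s['contact_force'],1),'xdir',R[:,0].round(3))
    print('inc',d.round(4),'roll',round(roll,3))
E
python3 -c "
from h import *
inc([.646,-.217,.12],np.pi/2-.38)"
```

```text
t 1.7 pos [0.2913 0.581  0.2313] jaw 1.106 gap 0.0856 F [-0.5  0.1  1.3] xdir [-0.  0. -1.]
inc [ 0.1113 -0.5544  0.6747] roll -0.085
```

>>> send_rows([
  [[0.05,-0.277,0.337],-0.085,1],
  [[0.05,-0.277,0.337],-0.085,1],
  [[0.05,-0.277,0.337],-0.085,1],
  [[0.05,-0.277,0.337],-0.085,1],
  [[0.05,-0.277,0.337],-0.085,1],
  [[0.05,-0.277,0.337],-0.085,1],
  [[0.05,-0.277,0.337],-0.085,1],
  [[0.05,-0.277,0.337],-0.085,1],
  [[0.05,-0.277,0.337],-0.085,1],
  [[0.05,-0.277,0.337],-0.085,1],
], force=60)

```text
time_s: 2.53
ee_pos: [0.46, 0.2009, 0.1841]
orientation: [[0.001, 0.371, 0.929], [0.001, 0.929, -0.371], [-1.0, 0.001, 0.001]]
contact_force: [0.6, 1.1, 0.6]
finger_gap: 0.085
```

```bash
python3 -c "
from h import *
inc([.646,-.217,.12],np.pi/2-.38)"
```

```text
t 2.53 pos [0.46   0.2009 0.1841] jaw 1.191 gap 0.085 F [0.6 1.1 0.6] xdir [ 0.001  0.001 -1.   ]
inc [ 0.0639 -0.3193  0.3276] roll 0.0
```

>>> send_rows([
  [[0.063,-0.319,0.327],0,1],
  [[0.063,-0.319,0.327],0,1],
  [[0.063,-0.319,0.327],0,1],
  [[0.063,-0.319,0.327],0,1],
  [[0.063,-0.319,0.327],0,1],
  [[0.063,-0.319,0.327],0,1],
  [[0.063,-0.319,0.327],0,1],
  [[0.063,-0.319,0.327],0,1],
  [[0.063,-0.319,0.327],0,1],
  [[0.063,-0.319,0.327],0,1],
])

```text
time_s: 3.37
ee_pos: [0.6278, -0.1761, 0.1267]
orientation: [[0.0, 0.37, 0.929], [0.0, 0.929, -0.37], [-1.0, 0.0, 0.0]]
contact_force: [0.9, 0.0, 0.4]
finger_gap: 0.0853
```

```bash
python3 -c "
from h import *
inc([.646,-.217,.012],np.pi/2-.38)"
```

```text
t 3.37 pos [ 0.6278 -0.1761  0.1267] jaw 1.192 gap 0.0853 F [0.9 0.  0.4] xdir [ 0.  0. -1.]
inc [ 0.1147 -0.0313  0.032 ] roll 0.001
```

>>> send_rows([
  [[0,-0.031,0.032],0,1],
  [[0,-0.031,0.032],0,1],
  [[0.02,-0.031,0.032],0,1],
  [[0.04,-0.031,0.032],0,1],
  [[0.04,-0.031,0.032],0,1],
  [[0.04,-0.031,0.032],0,1],
  [[0.04,-0.031,0.032],0,1],
  [[0.04,-0.031,0.032],0,1],
  [[0.04,-0.031,0.032],0,1],
  [[0.04,-0.031,0.032],0,1],
])

```text
time_s: 4.2
ee_pos: [0.6461, -0.2152, 0.0883]
orientation: [[0.002, 0.37, 0.929], [-0.001, 0.929, -0.37], [-1.0, 0.0, 0.002]]
contact_force: [-0.6, -0.1, -1.0]
finger_gap: 0.0853
```

```bash
python3 -c "
from h import *
inc([.646,-.217,.012],np.pi/2-.38)
look('wrist','w1.png')"
```

```text
t 4.2 pos [ 0.6461 -0.2152  0.0883] jaw 1.191 gap 0.0853 F [-0.6 -0.1 -1. ] xdir [ 0.002 -0.001 -1.   ]
inc [ 0.0763 -0.0018  0.0004] roll 0.001
```

View pics/w1.png

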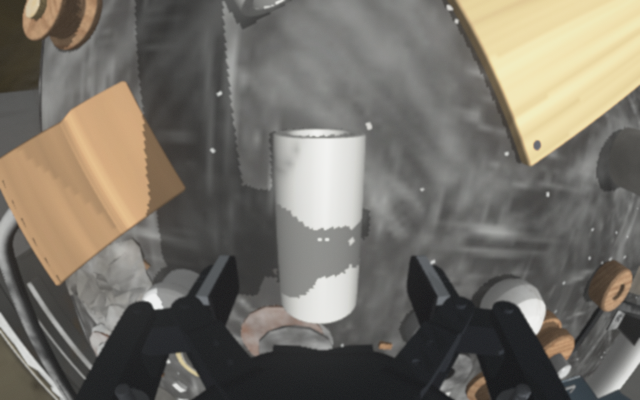

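>>> send_rows([
  [[0.03,-0.002,0],0,1],
  [[0.06,-0.002,0],0,1],
  [[0.076,-0.002,0],0,1],
  [[0.076,-0.002,0],0,1],
  [[0.076,-0.002,0],0,1],
  [[0.076,-0.002,0],0,0.3],
  [[0.076,-0.002,0],0,-0.5],
  [[0.076,-0.002,0],0,-1],
  [[0.076,-0.002,0],0,-1],
  [[0.076,-0.002,0],0,-1],
], force=60)

```text
time_s: 5.08
ee_pos: [0.6464, -0.2181, 0.0137]
orientation: [[0.004, 0.371, 0.929], [-0.002, 0.929, -0.371], [-1.0, 0.0, 0.005]]
contact_force: [-0.6, -0.2, 6.8]
finger_gap: 0.0585
```

```bash
python3 -c "
from h import *
p=bw(0,.045); print(p)
inc([p[0],p[1],.028],np.pi/2+.17)
"
```

```text
[0.54588679 0.17035131]
t 5.08 pos [ 0.6464 -0.2181  0.0137] jaw 1.191 gap 0.0585 F [-0.6 -0.2  6.8] xdir [ 0.004 -0.002 -1.   ]
inc [-0.0154  0.3235 -0.2374] roll -0.55
```

>>> send_rows([
  [[-0.03,0,0],0,-1],
  [[-0.06,0,0],0,-1],
  [[-0.1,0.02,-0.015],-0.1,-1],
  [[-0.12,0.05,-0.037],-0.2,-1],
  [[-0.12,0.08,-0.06],-0.3,-1],
  [[-0.12,0.11,-0.082],-0.4,-1],
  [[-0.12,0.14,-0.104],-0.5,-1],
  [[-0.12,0.17,-0.126],-0.55,-1],
  [[-0.12,0.2,-0.147],-0.55,-1],
  [[-0.12,0.23,-0.169],-0.55,-1],
])

```text
time_s: 5.92
ee_pos: [0.5704, 0.0607, 0.1297]
orientation: [[-0.003, -0.169, 0.986], [-0.0, 0.986, 0.169], [-1.0, 0.0, -0.003]]
contact_force: [0.6, 0.2, -5.0]
finger_gap: 0.0586
```

```bash
python3 -c "
from h import *
p=bw(0,.045); print(p)
inc([p[0],p[1],.08],np.pi/2+.17)
"
```

```text
[0.54588679 0.17035131]
t 5.92 pos [0.5704 0.0607 0.1297] jaw 1.741 gap 0.0586 F [ 0.6  0.2 -5. ] xdir [-0.003 -0.    -1.   ]
inc [ 0.0498  0.1122 -0.0054] roll 0.0
```

>>> send_rows([
  [[0,0.025,-0.001],0,-1],
  [[0,0.05,-0.002],0,-1],
  [[0.01,0.08,-0.004],0,-1],
  [[0.02,0.1,-0.005],0,-1],
  [[0.03,0.112,-0.005],0,-1],
  [[0.04,0.112,-0.005],0,-1],
  [[0.05,0.112,-0.005],0,-1],
  [[0.05,0.112,-0.005],0,-1],
  [[0.05,0.112,-0.005],0,-1],
  [[0.05,0.112,-0.005],0,-1],
])

```text
time_s: 6.75
ee_pos: [0.5498, 0.1662, 0.081]
orientation: [[0.001, -0.166, 0.986], [-0.001, 0.986, 0.166], [-1.0, -0.001, 0.0]]
contact_force: [0.1, -0.4, -5.8]
finger_gap: 0.0583
```

```bash
python3 -c "
from h import *
p=bw(0,.045); print(p)
inc([p[0],p[1],.03],np.pi/2+.17)
m,im,d=look('side','s2.png');P=cloud('side',m,d)
look('wrist','w2.png')
for r in robot.masks_of('side','tube_a'):
    k=cv2.erode(r['mask'].astype(np.uint8),np.ones((3,3)))>0
    Q=P[k]; Q=Q[np.isfinite(Q).all(1)]; med=np.median(Q,0)
    c,y,l,e=fit_tube(Q,med+[.01,.01,-.02],.1); print(c.round(4),wb(c).round(4),round(y,3),round(l,3),round(e,4))
"
```

```text
[0.54588679 0.17035131]
t 6.75 pos [0.5498 0.1662 0.081 ] jaw 1.737 gap 0.0583 F [ 0.1 -0.4 -5.8] xdir [ 0.001 -0.001 -1.   ]
inc [ 0.051   0.0048 -0.0032] roll -0.004
[0.5481 0.1674 0.0975] [0.0017 0.0418] 0.171 0.123 0.0019
[0.508  0.2506 0.045 ] [-0.0238  0.1305] 0.189 0.08 0.003
[ 0.4234 -0.1924  0.0304] [-0.1821 -0.2918] 0.187 0.125 0.0012
```

View pics/w2.png

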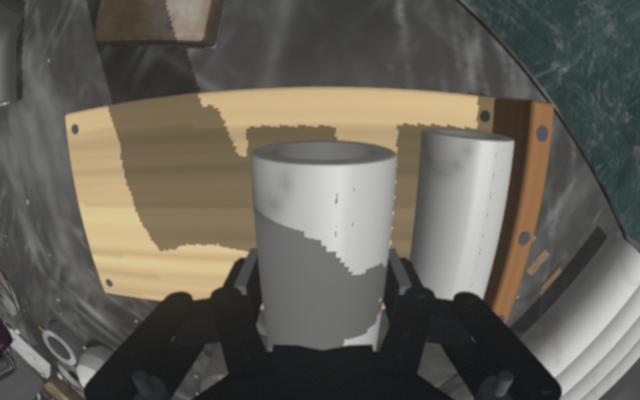

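View pics/s2.png

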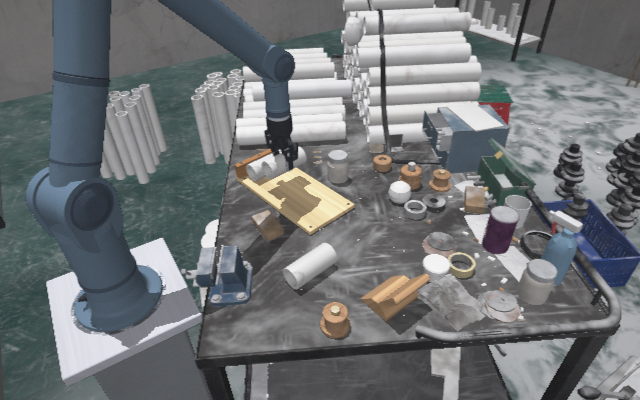

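>>> send_rows([
  [[0.02,0.002,-0.002],0,-1],
  [[0.035,0.002,-0.002],0,-1],
  [[0.042,0.002,-0.002],0,-1],
  [[0.047,0.002,-0.002],0,-1],
  [[0.05,0.002,-0.002],0,-1],
  [[0.052,0.002,-0.002],0,-1],
  [[0.053,0.002,-0.002],0,-1],
  [[0.053,0.002,-0.002],0,-1],
  [[0.053,0.002,-0.002],0,-1],
  [[0.053,0.002,-0.002],0,-1],
])

```text
time_s: 7.73
ee_pos: [0.5473, 0.1705, 0.0287]
orientation: [[0.001, -0.169, 0.986], [0.0, 0.986, 0.169], [-1.0, 0.0, 0.002]]
contact_force: [-0.9, -0.4, -2.4]
finger_gap: 0.0581
```

>>> send_rows([
  [[0,0,0],0,0.45],
  [[0,0,0],0,0.5],
  [[0,0,0],0,0.6],
  [[0,0,0],0,0.6],
  [[0,0,0],0,0.6],
  [[-0.02,0,0],0,0.6],
  [[-0.04,0,0],0,0.6],
  [[-0.06,0,0],0,0.6],
  [[-0.08,0,0],0,0.6],
  [[-0.09,0,0],0,0.6],
])

```text
time_s: 8.57
ee_pos: [0.5483, 0.171, 0.1207]
orientation: [[0.004, -0.169, 0.986], [0.002, 0.986, 0.169], [-1.0, 0.001, 0.004]]
contact_force: [1.0, 0.3, -0.2]
finger_gap: 0.0683
```

```bash
cat >> h.py <<'E'
def tubes(cam='side'):
    m,im,d=look(cam,'tmp.png');P=cloud(cam,m,d)
    for r in robot.masks_of(cam,'tube_a'):
        k=cv2.erode(r['mask'].astype(np.uint8),np.ones((3,3)))>0
        Q=P[k]; Q=Q[np.isfinite(Q).all(1)]; med=np.median(Q,0)
        c,y,l,e=fit_tube(Q,med+[.01,.01,-.02],.1); print('tube',round(r['score'],2),c.round(4),'board',wb(c).round(4),'yaw',round(y,3),round(l,3),round(e,4))
E
python3 -c "
from h import *
p=bw(0,.0); print(p)
inc([p[0],p[1],.03],np.pi/2+.17)
tubes()
look('wrist','w3.png')
"
```

```text
[0.5535 0.126 ]
t 8.57 pos [0.5483 0.171  0.1207] jaw 1.741 gap 0.0683 F [ 1.   0.3 -0.2] xdir [ 0.004  0.002 -1.   ]
inc [ 0.0906 -0.0453 -0.0029] roll 0.0
tube 0.9 [0.5459 0.1718 0.0455] board [0.0002 0.0465] yaw 0.179 0.123 0.0016
tube 0.87 [ 0.4242 -0.1922  0.0302] board [-0.1812 -0.2918] yaw 0.19 0.126 0.0011
tube 0.71 [0.5302 0.2565 0.0453] board [-0.0009  0.1325] yaw 0.191 0.123 0.0019
```

View pics/w3.png

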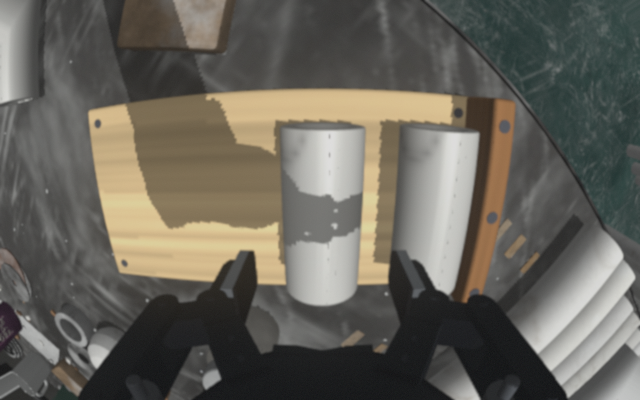

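>>> send_rows([
  [[0,-0.035,-0.003],0,-1],
  [[0,-0.065,-0.003],0,-1],
  [[0,-0.065,-0.003],0,-1],
  [[0,-0.065,-0.003],0,-1],
  [[0.03,-0.065,-0.003],0,-1],
  [[0.06,-0.065,-0.003],0,-1],
  [[0.085,-0.065,-0.003],0,-1],
  [[0.085,-0.065,-0.003],0,-1],
  [[0.085,-0.065,-0.003],0,-1],
  [[0.085,-0.065,-0.003],0,-1],
])

```text
time_s: 9.55
ee_pos: [0.555, 0.1068, 0.0333]
orientation: [[0.0, -0.17, 0.985], [0.0, 0.985, 0.17], [-1.0, 0.0, 0.0]]
contact_force: [-0.6, 0.3, 0.5]
finger_gap: 0.0001
```

```bash
python3 -c "
from h import *
p=bw(0,.028); print(p)
inc([p[0],p[1],.034],np.pi/2+.17)
look('wrist','w4.png')
"
```

```text
[0.54876289 0.15359637]
t 9.55 pos [0.555  0.1068 0.0333] jaw 1.742 gap 0.0001 F [-0.6  0.3  0.5] xdir [ 0.  0. -1.]
inc [-0.0007  0.0472  0.0019] roll 0.001
```

View pics/w4.png

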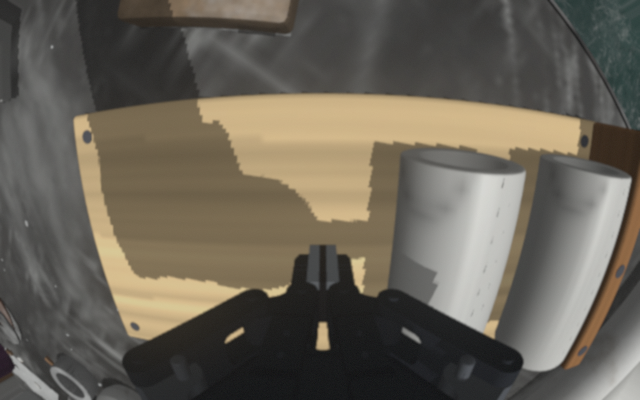

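>>> send_rows([
  [[0,0.007,0.001],0,-1],
  [[0,0.014,0.001],0,-1],
  [[0,0.021,0.001],0,-1],
  [[0,0.027,0.001],0,-1],
  [[0,0.032,0.001],0,-1],
  [[0,0.036,0.001],0,-1],
  [[0,0.039,0.001],0,-1],
  [[0,0.041,0.001],0,-1],
  [[0,0.043,0.001],0,-1],
  [[0,0.044,0.001],0,-1],
])

```text
time_s: 10.43
ee_pos: [0.5479, 0.1497, 0.0327]
orientation: [[-0.0, -0.17, 0.986], [-0.0, 0.986, 0.17], [-1.0, 0.0, -0.0]]
contact_force: [1.2, 0.5, 0.8]
finger_gap: 0.0003
```

```bash
python3 -c "
from h import *
p=bw(0,.028); print(p)
inc([p[0],p[1],.034],np.pi/2+.17)
look('wrist','w5.png');tubes()
"
```

```text
[0.54876289 0.15359637]
t 10.43 pos [0.5479 0.1497 0.0327] jaw 1.741 gap 0.0003 F [1.2 0.5 0.8] xdir [-0. -0. -1.]
inc [-0.0013  0.0037  0.0015] roll 0.0
tube 0.72 [0.5048 0.2493 0.0443] board [-0.0271  0.1298] yaw 0.295 0.075 0.0022
tube 0.69 [ 0.4231 -0.1926  0.0303] board [-0.1824 -0.2919] yaw 0.188 0.124 0.0012
tube 0.63 [0.5045 0.1912 0.0456] board [-0.0373  0.0726] yaw 0.207 0.05 0.002
```

View pics/w5.png

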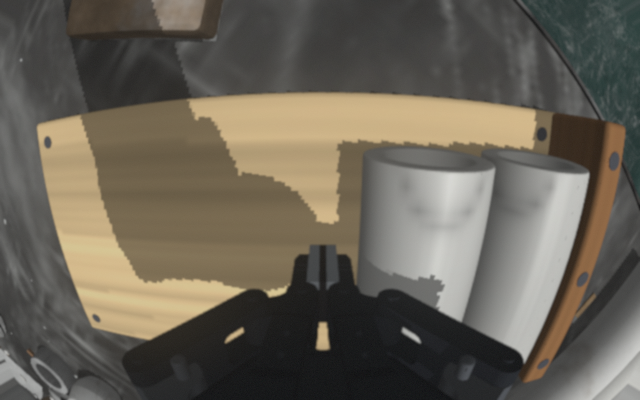

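>>> send_rows([
  [[0,-0.01,0],0,-1],
  [[-0.02,-0.015,0],0,-1],
  [[-0.06,-0.015,0],0,0],
  [[-0.09,-0.02,-0.01],0,1],
  [[-0.09,-0.05,-0.03],0,1],
  [[-0.09,-0.09,-0.05],0,1],
  [[-0.09,-0.13,-0.07],0,1],
  [[-0.09,-0.17,-0.09],0,1],
  [[-0.09,-0.21,-0.11],0,1],
  [[-0.09,-0.25,-0.13],0,1],
])

```text
time_s: 11.42
ee_pos: [0.4655, -0.1073, 0.1232]
orientation: [[0.001, -0.168, 0.986], [-0.0, 0.986, 0.168], [-1.0, -0.0, 0.001]]
contact_force: [0.7, -0.1, 0.6]
finger_gap: 0.0851
```

```bash
python3 -c "
from h import *
inc([.423,-.1925,.013],np.pi/2+.187)
tubes()
"
```

```text
t 11.42 pos [ 0.4655 -0.1073  0.1232] jaw 1.74 gap 0.0851 F [ 0.7 -0.1  0.6] xdir [ 0.001 -0.    -1.   ]
inc [ 0.1102 -0.0768 -0.0563] roll -0.018
tube 0.88 [0.5282 0.2531 0.0441] board [-0.0035  0.1295] yaw 0.224 0.121 0.002
tube 0.82 [0.5185 0.1947 0.0456] board [-0.0229  0.0736] yaw 0.234 0.08 0.0019
tube 0.61 [ 0.4222 -0.1928  0.0303] board [-0.1834 -0.292 ] yaw 0.19 0.122 0.0012
```

>>> send_rows([
  [[0,-0.03,-0.022],-0.018,1],
  [[0,-0.06,-0.044],-0.018,1],
  [[0,-0.077,-0.056],-0.018,1],
  [[0.01,-0.077,-0.056],-0.018,1],
  [[0.03,-0.077,-0.056],-0.018,1],
  [[0.04,-0.077,-0.056],-0.018,1],
  [[0.04,-0.077,-0.056],-0.018,1],
  [[0.04,-0.077,-0.056],-0.018,1],
  [[0.04,-0.077,-0.056],-0.018,1],
  [[0.04,-0.077,-0.056],-0.018,1],
])

```text
time_s: 12.35
ee_pos: [0.4256, -0.1896, 0.0836]
orientation: [[0.001, -0.188, 0.982], [-0.0, 0.982, 0.188], [-1.0, -0.001, 0.001]]
contact_force: [-0.6, -0.4, -0.6]
finger_gap: 0.0854
```

```bash
python3 -c "
from h import *
inc([.423,-.1925,.013],np.pi/2+.187)
look('wrist','w6.png')
"
```

```text
t 12.35 pos [ 0.4256 -0.1896  0.0836] jaw 1.76 gap 0.0854 F [-0.6 -0.4 -0.6] xdir [ 0.001 -0.    -1.   ]
inc [ 0.0706 -0.0023 -0.0032] roll 0.002
```

View pics/w6.png

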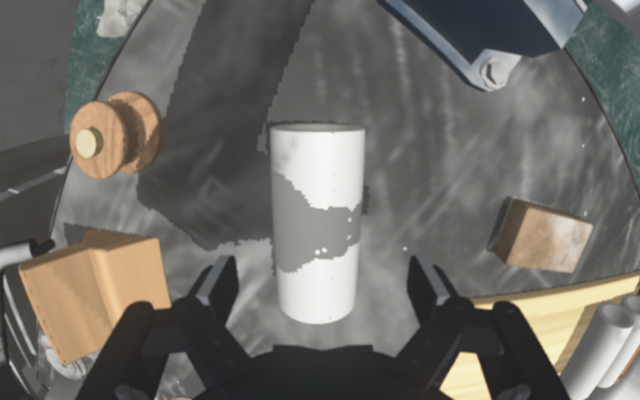

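>>> send_rows([
  [[0.03,-0.003,-0.003],0,1],
  [[0.055,-0.003,-0.003],0,1],
  [[0.07,-0.003,-0.003],0,1],
  [[0.07,-0.003,-0.003],0,1],
  [[0.07,-0.003,-0.003],0,1],
  [[0.07,-0.003,-0.003],0,0.3],
  [[0.07,-0.003,-0.003],0,-0.5],
  [[0.07,-0.003,-0.003],0,-1],
  [[0.07,-0.003,-0.003],0,-1],
  [[0.07,-0.003,-0.003],0,-1],
], force=60)

```text
time_s: 13.23
ee_pos: [0.4239, -0.1939, 0.0148]
orientation: [[0.004, -0.187, 0.982], [-0.001, 0.982, 0.187], [-1.0, -0.001, 0.003]]
contact_force: [-1.0, -0.6, 5.5]
finger_gap: 0.0586
```

```bash
python3 -c "
from h import *
p=bw(0,-.013); print(p)
inc([p[0],p[1],.13],np.pi/2+.17)
"
```

```text
[0.55569937 0.1131874 ]
t 13.23 pos [ 0.4239 -0.1939  0.0148] jaw 1.759 gap 0.0586 F [-1.  -0.6  5.5] xdir [ 0.004 -0.001 -1.   ]
inc [-0.115   0.2769  0.1873] roll 0.018
```

>>> send_rows([
  [[-0.03,0,0],0,-1],
  [[-0.06,0,0],0,-1],
  [[-0.095,0.015,0.01],0,-1],
  [[-0.115,0.04,0.027],0.018,-1],
  [[-0.115,0.07,0.047],0.018,-1],
  [[-0.115,0.1,0.067],0.018,-1],
  [[-0.115,0.13,0.088],0.018,-1],
  [[-0.115,0.16,0.108],0.018,-1],
  [[-0.115,0.19,0.128],0.018,-1],
  [[-0.115,0.22,0.149],0.018,-1],
])

```text
time_s: 14.07
ee_pos: [0.5264, 0.0522, 0.1276]
orientation: [[-0.002, -0.169, 0.986], [-0.0, 0.986, 0.169], [-1.0, 0.0, -0.002]]
contact_force: [0.7, -0.1, -4.7]
finger_gap: 0.0581
```

```bash
python3 -c "
from h import *
p=bw(0,-.013); print(p)
inc([p[0],p[1],.08],np.pi/2+.17)
"
```

```text
[0.55569937 0.1131874 ]
t 14.07 pos [0.5264 0.0522 0.1276] jaw 1.741 gap 0.0581 F [ 0.7 -0.1 -4.7] xdir [-0.002 -0.    -1.   ]
inc [0.0476 0.0551 0.0393] roll 0.0
```

>>> send_rows([
  [[0,0.025,0.018],0,-1],
  [[0,0.045,0.031],0,-1],
  [[0.01,0.053,0.037],0,-1],
  [[0.02,0.053,0.037],0,-1],
  [[0.03,0.053,0.037],0,-1],
  [[0.04,0.053,0.037],0,-1],
  [[0.047,0.053,0.037],0,-1],
  [[0.047,0.053,0.037],0,-1],
  [[0.047,0.053,0.037],0,-1],
  [[0.047,0.053,0.037],0,-1],
])

```text
time_s: 14.9
ee_pos: [0.5552, 0.1084, 0.0811]
orientation: [[0.0, -0.168, 0.986], [-0.0, 0.986, 0.168], [-1.0, -0.0, 0.0]]
contact_force: [-0.0, 0.8, -5.4]
finger_gap: 0.0584
```

```bash
python3 -c "
from h import *
p=bw(0,-.013); print(p)
inc([p[0],p[1],.03],np.pi/2+.17)
tubes()
look('wrist','w7.png')
"
```

```text
[0.55569937 0.1131874 ]
t 14.9 pos [0.5552 0.1084 0.0811] jaw 1.74 gap 0.0584 F [-0.   0.8 -5.4] xdir [ 0. -0. -1.]
inc [0.0511 0.0047 0.0013] roll -0.001
tube 0.59 [0.5184 0.1915 0.0454] board [-0.0235  0.0705] yaw 0.14 0.076 0.0028
tube 0.59 [0.5521 0.1092 0.0967] board [-0.0042 -0.0163] yaw 0.18 0.121 0.0019
```

View pics/w7.png

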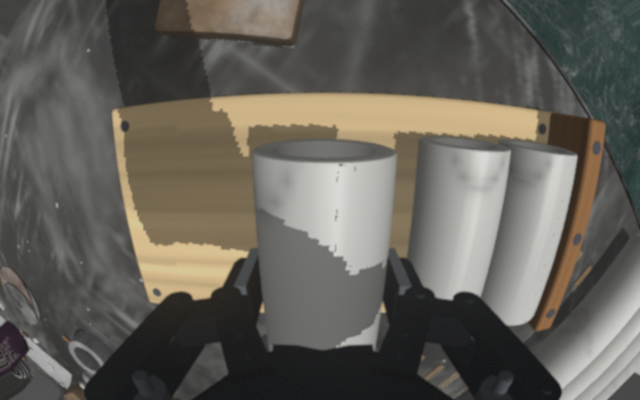

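>>> send_rows([
  [[0.02,0.002,0.002],0,-1],
  [[0.035,0.002,0.002],0,-1],
  [[0.042,0.002,0.002],0,-1],
  [[0.047,0.002,0.002],0,-1],
  [[0.05,0.002,0.002],0,-1],
  [[0.051,0.002,0.002],0,-1],
  [[0.052,0.002,0.002],0,-1],
  [[0.052,0.002,0.002],0,-1],
  [[0.052,0.002,0.002],0,-1],
  [[0.052,0.002,0.002],0,-1],
])

```text
time_s: 15.88
ee_pos: [0.5569, 0.1115, 0.0299]
orientation: [[0.0, -0.169, 0.986], [0.0, 0.986, 0.169], [-1.0, 0.0, 0.001]]
contact_force: [-3.3, -1.2, 2.8]
finger_gap: 0.0578
```

>>> send_rows([
  [[0,0,0],0,0.45],
  [[0,0,0],0,0.5],
  [[0,0,0],0,0.6],
  [[0,0,0],0,0.6],
  [[0,0,0],0,0.6],
  [[-0.02,0,0],0,0.6],
  [[-0.04,0,0],0,0.6],
  [[-0.06,0,0],0,0.6],
  [[-0.08,0,0],0,0.6],
  [[-0.09,0,0],0,0.6],
])

```text
time_s: 16.72
ee_pos: [0.5584, 0.1119, 0.1216]
orientation: [[0.004, -0.169, 0.986], [0.001, 0.986, 0.169], [-1.0, 0.001, 0.005]]
contact_force: [1.1, -0.2, 0.8]
finger_gap: 0.0683
```

```bash
python3 -c "
from h import *
p=bw(0,-.08); print(p)
inc([p[0],p[1],.034],np.pi/2+.17)
tubes()
"
```

```text
[0.56703459 0.04715322]
t 16.72 pos [0.5584 0.1119 0.1216] jaw 1.741 gap 0.0683 F [ 1.1 -0.2  0.8] xdir [ 0.004  0.001 -1.   ]
inc [ 0.0875 -0.0653 -0.0029] roll 0.0
tube 0.75 [0.5549 0.1128 0.0455] board [-0.0008 -0.0132] yaw 0.177 0.122 0.0017
tube 0.73 [0.5248 0.2532 0.0442] board [-0.0068  0.1302] yaw 0.235 0.114 0.0021
tube 0.68 [0.5401 0.1971 0.045 ] board [-0.0012  0.0724] yaw 0.183 0.12 0.0017
```

>>> send_rows([
  [[0,-0.035,-0.003],0,-1],
  [[0,-0.066,-0.003],0,-1],
  [[0,-0.066,-0.003],0,-1],
  [[0,-0.066,-0.003],0,-1],
  [[0.03,-0.066,-0.003],0,-1],
  [[0.06,-0.066,-0.003],0,-1],
  [[0.086,-0.066,-0.003],0,-1],
  [[0.086,-0.066,-0.003],0,-1],
  [[0.086,-0.066,-0.003],0,-1],
  [[0.086,-0.066,-0.003],0,-1],
])

```text
time_s: 17.65
ee_pos: [0.5653, 0.0468, 0.0334]
orientation: [[0.001, -0.17, 0.985], [0.0, 0.985, 0.17], [-1.0, 0.0, 0.001]]
contact_force: [0.8, 0.5, -0.3]
finger_gap: 0.0002
```

>>> send_rows([
  [[0,0.007,0],0,-1],
  [[0,0.014,0],0,-1],
  [[0,0.021,0],0,-1],
  [[0,0.027,0],0,-1],
  [[0,0.032,0],0,-1],
  [[0,0.036,0],0,-1],
  [[0,0.039,0],0,-1],
  [[0,0.042,0],0,-1],
  [[0,0.044,0],0,-1],
  [[0,0.046,0],0,-1],
])

```text
time_s: 18.48
ee_pos: [0.5568, 0.0914, 0.0328]
orientation: [[-0.0, -0.169, 0.986], [-0.0, 0.986, 0.169], [-1.0, -0.0, -0.0]]
contact_force: [-0.0, -0.0, -0.1]
finger_gap: -0.0
```

```bash
python3 -c "
from h import *
p=bw(0,-.032); print(p)
inc([p[0],p[1],.034],np.pi/2+.17)
tubes()
look('wrist','w8.png')
"
```

```text
[0.55891384 0.09446129]
t 18.48 pos [0.5568 0.0914 0.0328] jaw 1.741 gap -0.0 F [-0.  -0.  -0.1] xdir [-0. -0. -1.]
inc [-0.0012  0.0026  0.0026] roll 0.0
tube 0.89 [0.5146 0.1897 0.0435] board [-0.0276  0.0693] yaw 0.309 0.072 0.0022
tube 0.89 [0.5127 0.1319 0.0457] board [-0.0392  0.0127] yaw 0.214 0.049 0.0019
tube 0.82 [0.53   0.2544 0.044 ] board [-0.0015  0.1305] yaw 0.23 0.124 0.0019
tube 0.61 [0.7165 0.1158 0.0593] board [ 0.159  -0.0376] yaw -0.565 0.058 0.0059
```

View pics/w8.png

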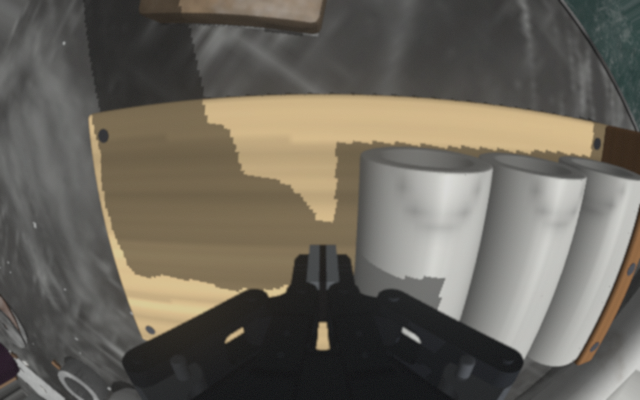

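>>> send_rows([
  [[0,-0.01,0],0,-1],
  [[-0.02,-0.02,0],0,-1],
  [[-0.05,-0.03,0],0,-1],
  [[-0.08,-0.05,-0.003],0,0],
  [[-0.11,-0.08,-0.006],0,0.5],
  [[-0.12,-0.12,-0.01],0,0.6],
  [[-0.12,-0.16,-0.02],0,0.6],
  [[-0.12,-0.2,-0.03],0,0.6],
  [[-0.12,-0.24,-0.04],0,0.6],
  [[-0.12,-0.28,-0.05],0,0.6],
])

```text
time_s: 19.47
ee_pos: [0.5542, -0.1965, 0.1533]
orientation: [[0.001, -0.168, 0.986], [-0.0, 0.986, 0.168], [-1.0, -0.001, 0.0]]
contact_force: [0.2, 0.2, -0.6]
finger_gap: 0.0681
```

```bash
python3 -c "
from h import *
inc([.545,-.34,.15],np.pi/2+.115)
tubes()
"
```

```text
t 19.47 pos [ 0.5542 -0.1965  0.1533] jaw 1.74 gap 0.0681 F [ 0.2  0.2 -0.6] xdir [ 0.001 -0.    -1.   ]
inc [ 0.0034 -0.14   -0.0332] roll 0.054
tube 0.89 [0.5294 0.2551 0.0442] board [-0.0019  0.1313] yaw 0.242 0.123 0.002
tube 0.76 [0.5392 0.1951 0.044 ] board [-0.0024  0.0705] yaw 0.234 0.12 0.0023
tube 0.75 [0.55   0.1383 0.0456] board [-0.0014  0.0127] yaw 0.184 0.121 0.0016
```

>>> send_rows([
  [[-0.02,-0.04,-0.01],0.054,0.6],
  [[-0.03,-0.08,-0.02],0.054,0.6],
  [[-0.03,-0.12,-0.028],0.054,0.6],
  [[-0.03,-0.15,-0.034],0.054,0.6],
  [[-0.03,-0.165,-0.038],0.054,0.6],
  [[-0.03,-0.165,-0.038],0.054,0.6],
  [[-0.03,-0.165,-0.038],0.054,0.6],
  [[-0.03,-0.165,-0.038],0.054,0.6],
  [[-0.03,-0.165,-0.038],0.054,0.6],
  [[-0.03,-0.165,-0.038],0.054,0.6],
])

```text
time_s: 20.4
ee_pos: [0.5466, -0.3597, 0.1826]
orientation: [[0.0, -0.119, 0.993], [0.002, 0.993, 0.119], [-1.0, 0.002, 0.0]]
contact_force: [-0.2, -0.4, -0.1]
finger_gap: 0.068
```

```bash
python3 -c "
from h import *
np.set_printoptions(precision=4,suppress=True)
inc([.545,-.405,.056],np.pi/2+.115)
m,im,d=look('wrist','w9.png')
print(m)
for n in ('fin_grip','chock'): print(n,[(round(r['score'],2),w('wrist',r['at'],m)) for r in robot.tip_of('wrist',n)])
"
```

```text
t 20.4 pos [ 0.5466 -0.3597  0.1826] jaw 1.69 gap 0.068 F [-0.2 -0.4 -0.1] xdir [ 0.     0.002 -1.   ]
inc [ 0.1265 -0.045  -0.007 ] roll 0.005
{'vfov': 65.70646984690485, 'cx': 322.35948046596195, 'cy': 198.85219566511878, 'xyz': array([ 0.466 , -0.3681,  0.3247]), 'rotation': array([[-0.1201, -0.9427, -0.3112],
       [ 0.9928, -0.1135, -0.0392],
       [ 0.0016, -0.3137,  0.9495]])}
fin_grip [(0.9, array([ 0.5428, -0.4092,  0.0669]))]
chock [(0.65, array([ 0.5418, -0.3638, -0.0039]))]
```

View pics/w9.png

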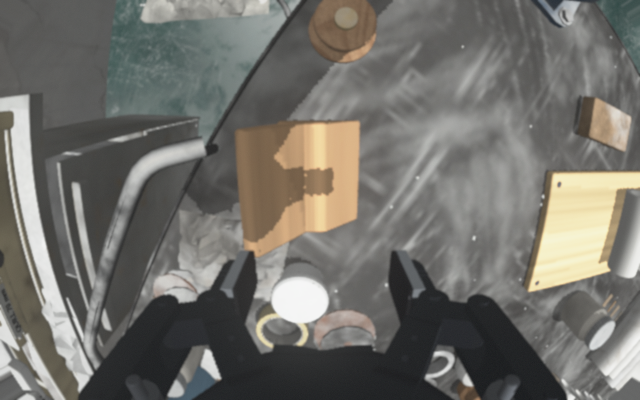

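```bash
cat >> h.py <<'E'
def wcloud(m,d):
    f=200/np.tan(np.radians(m['vfov'])/2)
    v,u=np.mgrid[0:400,0:640].astype(float); x=u-m['cx'];y=v-m['cy']
    r=np.hypot(x,y)+1e-9; th=r/f; t=np.tan(th)
    P=np.stack([x/r*t*d,-y/r*t*d,-d],-1)@np.array(m['rotation']).T+np.array(m['xyz'])
    P[(d<=0)|(th>1.3)]=np.nan
    return P
def fit_chock(Q,g,yaws=(-.2,0,.2),pitch=False,zb=0.):
    def model(p):
        cx,cy,yaw,dz=p
        e=np.array([-np.sin(yaw),np.cos(yaw)]); y=(Q[:,:2]-[cx,cy])@e; z=Q[:,2]-dz
        def seg(a,b):
            a=np.array(a);b=np.array(b);ab=b-a; t=np.clip(((y-a[0])*ab[0]+(z-a[1])*ab[1])/(ab@ab),0,1)
            return np.hypot(y-a[0]-t*ab[0],z-a[1]-t*ab[1])
        s,cc=np.sin(np.radians(35)),np.cos(np.radians(35))
        top=np.array([-.048-.022*s,.073+.022*cc]); n=np.array([cc,s])*.009; dn=np.array([s,-cc])
        L=[seg((.0425,.002),(.0065,.038)),seg((.0065,.038),(-.0425,.038)),seg((-.0425,.038),(-.0425,0)),seg(top+n,top-n),seg(top+n,top+n+dn*.06),seg(top-n,top-n+dn*.06)]
        return np.min(L,0)
    best=None
    for y0 in yaws:
        s=least_squares(model,[g[0],g[1],y0,zb],loss='soft_l1',f_scale=.002,x_scale=[.01,.01,.1,.01])
        if best is None or s.cost<best.cost: best=s
    p=best.x; ex=np.array([np.cos(p[2]),np.sin(p[2])]); t=(Q[:,:2]-p[:2])@ex; lo,hi=np.percentile(t,[1,99])
    c=p[:2]+ex*(lo+hi)/2
    print('chock',c.round(4),'yaw',round(p[2],3),'dz',round(p[3],4),'w',round(hi-lo,4),'err',round(np.median(model(p)),4))
    return c,p[2]
E
python3 - <<'E'
from h import *
m,im,d=look('wrist','w10.png'); P=wcloud(m,d)
for r in robot.masks_of('wrist','chock')[:2]:
    Q=P[r['mask']]; Q=Q[np.isfinite(Q).all(1)]; Q=Q[Q[:,2]>.004]
    print(r['score'],len(Q)); c,y=fit_chock(Q,[.54,-.363])
    fg=c+np.array([np.sin(y)*.048,-np.cos(y)*.048]); print('fin',fg)
for cam,PP in (('wrist',P),('side',np.load('sideP.npy'))):
    Q=PP.reshape(-1,3); Q=Q[np.isfinite(Q).all(1)]
    for x0 in np.arange(.42,.68,.04):
        row=[]
        for y0 in np.arange(-.56,-.38,.02):
            k=(abs(Q[:,0]-x0)<.02)&(abs(Q[:,1]-y0)<.01)
            row.append(round(float(np.percentile(Q[k,2],97)),3) if k.sum()>3 else None)
        print(cam,round(x0,2),row)
E
```

```text
wrist 0.42 [None, None, None, None, None, None, 0.0, 0.001, 0.001, 0.05]
wrist 0.46 [None, None, None, None, None, 0.0, 0.001, 0.001, 0.001, 0.001]
wrist 0.5 [None, None, 0.048, 0.047, 0.043, 0.001, 0.089, 0.093, 0.079, 0.051]
wrist 0.54 [0.066, 0.066, 0.061, 0.054, 0.044, 0.001, None, 0.288, 0.277, 0.283]
wrist 0.58 [0.067, 0.066, 0.0, 0.001, 0.001, 0.001, 0.001, 0.266, 0.093, 0.064]
wrist 0.62 [0.066, 0.0, 0.018, 0.034, 0.03, 0.028, 0.033, 0.093, 0.092, 0.013]
wrist 0.66 [0.0, 0.001, 0.015, 0.025, 0.027, 0.021, 0.024, 0.027, 0.046, 0.046]
side 0.42 [None, None, None, None, None, None, 0.001, 0.002, 0.003, 0.051]
side 0.46 [None, None, None, None, None, 0.001, 0.002, 0.003, 0.003, 0.003]
side 0.5 [None, None, 0.049, 0.049, 0.042, 0.003, 0.089, 0.094, 0.072, 0.046]
side 0.54 [0.067, 0.067, 0.062, 0.053, 0.045, 0.003, 0.084, 0.095, 0.08, 0.054]
side 0.58 [0.069, 0.067, -0.015, 0.003, 0.003, 0.003, 0.003, 0.094, 0.09, 0.062]
side 0.62 [0.067, 0.001, 0.02, 0.034, 0.033, 0.03, 0.034, 0.085, 0.019, 0.012]
side 0.66 [0.001, 0.003, 0.016, 0.027, 0.028, 0.024, 0.03, 0.029, 0.047, 0.048]
```

```bash
python3 - <<'E'
from h import *
m,im,d=look('wrist','w10.png'); P=wcloud(m,d).reshape(-1,3); im=im.reshape(-1,3).astype(int)
for cam in ('wrist','side'):
    if cam=='side': P=np.load('sideP.npy').reshape(-1,3); im=np.load('sideI.npy').reshape(-1,3).astype(int)
    k=np.isfinite(P).all(1)&(im[:,0]-im[:,2]>35)&(P[:,2]>.004)&(P[:,2]<.11)&(abs(P[:,0]-.545)<.08)&(P[:,1]>-.46)&(P[:,1]<-.3)
    Q=P[k]; print(cam,len(Q)); c,y=fit_chock(Q,[.54,-.363])
    print('fin',c+np.array([np.sin(y)*.048,-np.cos(y)*.048]), 'top corner back',c+np.array([np.sin(y)*.068,-np.cos(y)*.068]))
E
```

```text
wrist 13317
chock [ 0.5409 -0.3631] yaw 0.12 dz -0.0009 w 0.1073 err 0.0005
fin [ 0.54660576 -0.41071478] top corner back [ 0.54899109 -0.43057203]
side 1592
chock [ 0.5394 -0.3619] yaw 0.111 dz -0.0007 w 0.1082 err 0.0012
fin [ 0.54474306 -0.40957438] top corner back [ 0.54695565 -0.42945161]
```

```bash
python3 -c "
from h import *
inc([.5465,-.4093,.058],np.pi/2+.12)"
```

```text
t 20.7 pos [ 0.5459 -0.3617  0.183 ] jaw 1.688 gap 0.0686 F [ 0.3 -0.4  0.2] xdir [ 0.  0. -1.]
inc [ 0.125  -0.0474 -0.005 ] roll -0.003
```

>>> send_rows([
  [[0,-0.025,-0.003],0,0.6],
  [[0.02,-0.047,-0.005],0,0.6],
  [[0.05,-0.047,-0.005],0,0.6],
  [[0.08,-0.047,-0.005],0,0.6],
  [[0.105,-0.047,-0.005],0,0.6],
  [[0.12,-0.047,-0.005],0,0.6],
  [[0.125,-0.047,-0.005],0,0.6],
  [[0.125,-0.047,-0.005],0,0.6],
  [[0.125,-0.047,-0.005],0,0.6],
  [[0.125,-0.047,-0.005],0,0.6],
], force=30)

```text
time_s: 21.53
ee_pos: [0.5477, -0.4106, 0.0602]
orientation: [[0.003, -0.116, 0.993], [-0.002, 0.993, 0.116], [-1.0, -0.003, 0.003]]
contact_force: [0.7, 0.7, 0.8]
finger_gap: 0.0686
```

```bash
python3 -c "
from h import *
inc([.5465,-.4093,.058],np.pi/2+.12)
look('wrist','w11.png')
m,im,d=look('side','s11.png')
cv2.imwrite('pics/s11z.png',cv2.resize(im[230:360,320:480,::-1],None,fx=4,fy=4))"
```

```text
t 21.53 pos [ 0.5477 -0.4106  0.0602] jaw 1.687 gap 0.0686 F [0.7 0.7 0.8] xdir [ 0.003 -0.002 -1.   ]
inc [ 0.0022  0.0015 -0.001 ] roll -0.004
```

View pics/s11z.png

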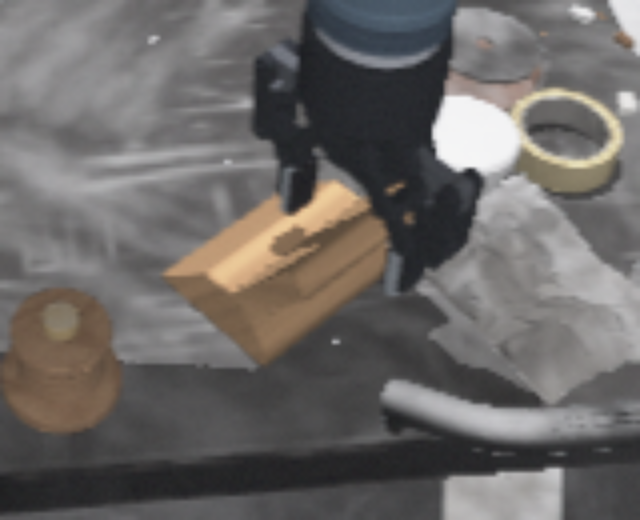

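View pics/w11.png

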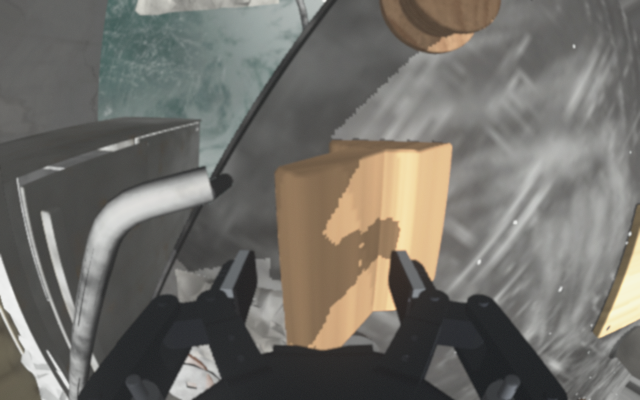

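>>> send_rows([
  [[0.003,0.001,-0.001],0,0.2],
  [[0.003,0.001,-0.001],0,0],
  [[0.003,0.001,-0.001],0,-0.2],
  [[0.003,0.001,-0.001],0,-0.4],
  [[0.003,0.001,-0.001],0,-0.6],
  [[0.003,0.001,-0.001],0,-1],
  [[0.003,0.001,-0.001],0,-1],
  [[0.003,0.001,-0.001],0,-1],
  [[0.003,0.001,-0.001],0,-1],
  [[0.003,0.001,-0.001],0,-1],
], force=30)

```text
time_s: 22.47
ee_pos: [0.5453, -0.4094, 0.0565]
orientation: [[0.001, -0.115, 0.993], [-0.0, 0.993, 0.115], [-1.0, -0.001, 0.001]]
contact_force: [-0.8, -1.2, 5.1]
finger_gap: 0.0372
```

```bash
python3 -c "
from h import *
inc([.5465,-.4093,.058],np.pi/2+.12)
look('wrist','w12.png')
m,im,d=look('side','s12.png')
cv2.imwrite('pics/s12z.png',cv2.resize(im[230:360,320:480,::-1],None,fx=4,fy=4))"
```

```text
t 22.47 pos [ 0.5453 -0.4094  0.0565] jaw 1.686 gap 0.0372 F [-0.8 -1.2  5.1] xdir [ 0.001 -0.    -1.   ]
inc [-0.0015 -0.0001  0.0012] roll -0.005
```

View pics/s12z.png

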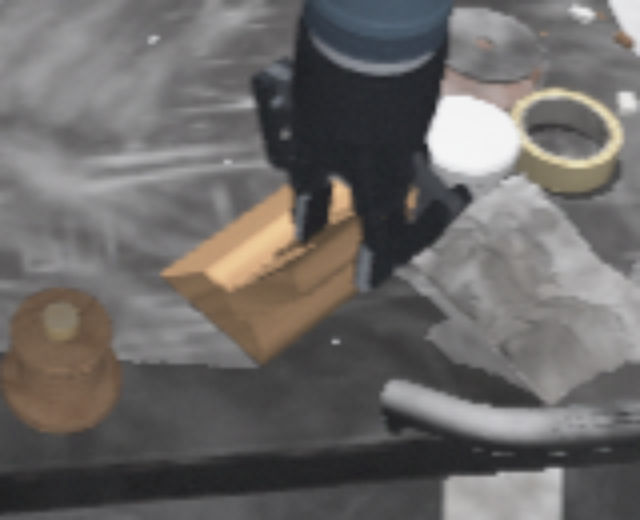

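View pics/w12.png

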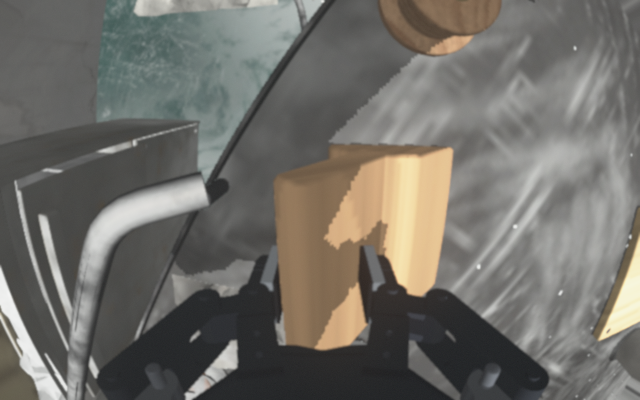

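>>> send_rows([
  [[-0.002,0,0],0,-1],
  [[-0.004,0,0],0,-1],
  [[-0.007,0,0],0,-1],
  [[-0.01,0,0],0,-1],
  [[-0.014,0,0],0,-1],
  [[-0.018,0,0],0,-1],
  [[-0.022,0,0],0,-1],
  [[-0.026,0,0],0,-1],
  [[-0.03,0,0],0,-1],
  [[-0.03,0,0],0,-1],
], force=50)

```text
time_s: 23.4
ee_pos: [0.5458, -0.4039, 0.0856]
orientation: [[-0.001, -0.118, 0.993], [0.008, 0.993, 0.118], [-1.0, 0.008, 0.0]]
contact_force: [-0.8, 5.2, 5.6]
finger_gap: 0.0239
```

```bash
python3 -c "
from h import *
inc([.5465,-.4093,.058],np.pi/2+.12)
look('wrist','w13.png')
m,im,d=look('side','s13.png')
cv2.imwrite('pics/s13z.png',cv2.resize(im[230:360,320:480,::-1],None,fx=4,fy=4))"
```

```text
t 23.4 pos [ 0.5458 -0.4039  0.0856] jaw 1.689 gap 0.0239 F [-0.8  5.2  5.6] xdir [-0.001  0.008 -1.   ]
inc [ 0.0276 -0.0057  0.0001] roll -0.002
```

View pics/s13z.png

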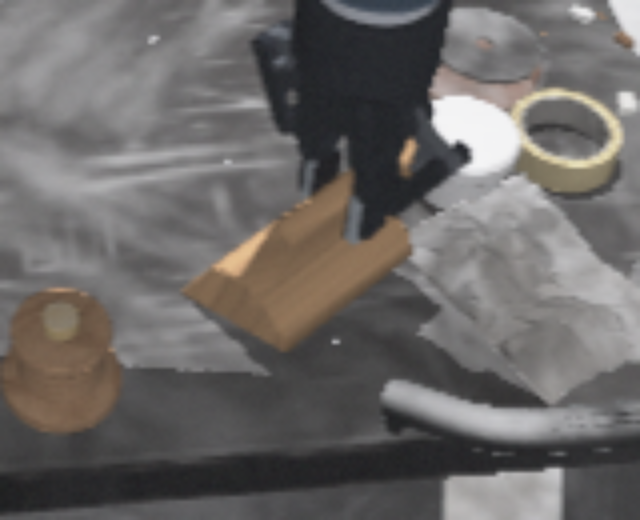

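View pics/w13.png

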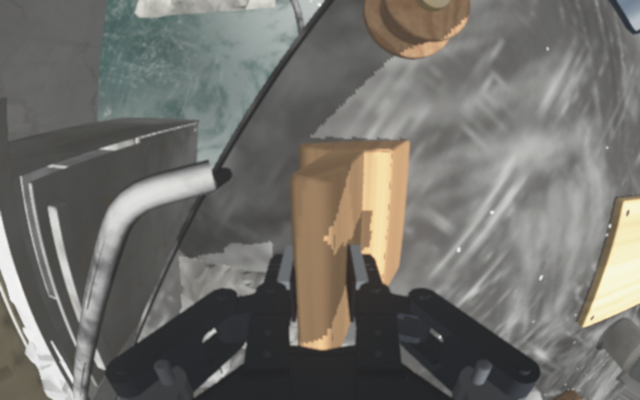

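>>> send_rows([
  [[-0.005,0,0],0,-1],
  [[-0.01,0,0],0,-1],
  [[-0.015,0,0],0,-1],
  [[-0.02,0,0],0,-1],
  [[-0.03,0,0],0,-1],
  [[-0.04,0,0],0,-1],
  [[-0.05,0,0],0,-1],
  [[-0.06,0,0],0,-1],
  [[-0.07,0,0],0,-1],
  [[-0.08,0,0],0,-1],
], force=70)

```text
time_s: 24.33
ee_pos: [0.5449, -0.409, 0.166]
orientation: [[0.0, -0.115, 0.993], [-0.001, 0.993, 0.115], [-1.0, -0.001, 0.0]]
contact_force: [-0.2, 0.2, -4.3]
finger_gap: 0.0165
```

```bash
python3 -c "
from h import *
p=bw(0,-.092); inc([p[0],p[1],.15],np.pi/2+.17)
look('wrist','w14.png')
m,im,d=look('side','s14.png')
cv2.imwrite('pics/s14z.png',cv2.resize(im[230:360,320:480,::-1],None,fx=4,fy=4))"
```

```text
t 24.33 pos [ 0.5449 -0.409   0.166 ] jaw 1.687 gap 0.0165 F [-0.2  0.2 -4.3] xdir [ 0.    -0.001 -1.   ]
inc [0.0158 0.4386 0.0753] roll -0.054
```

View pics/s14z.png

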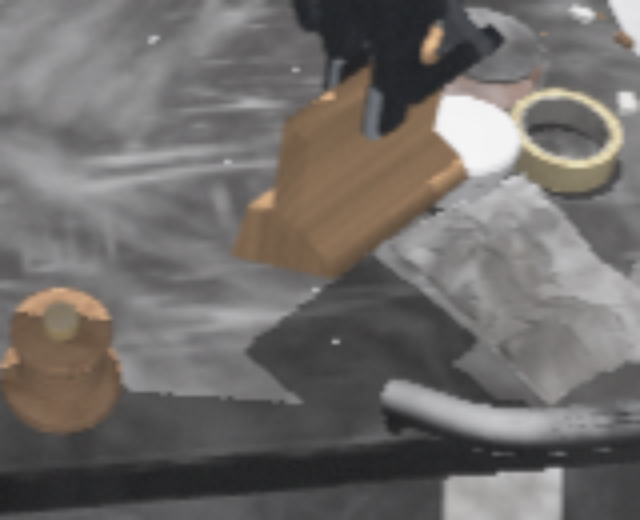

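View pics/w14.png

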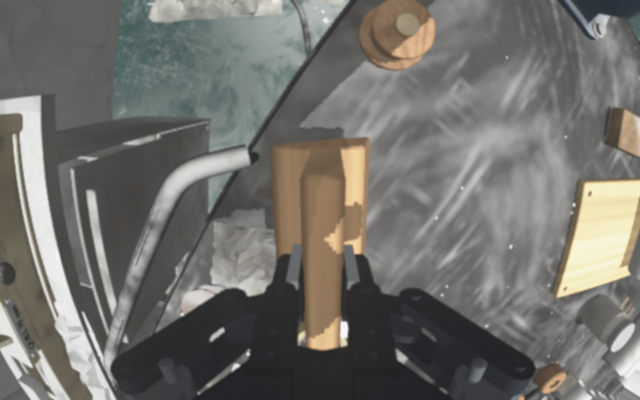

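>>> send_rows([
  [[0,0.02,0.003],-0.01,-1],
  [[0,0.05,0.009],-0.02,-1],
  [[0,0.085,0.015],-0.03,-1],
  [[0,0.12,0.02],-0.04,-1],
  [[0,0.155,0.027],-0.054,-1],
  [[0,0.19,0.033],-0.054,-1],
  [[0,0.225,0.039],-0.054,-1],
  [[0,0.26,0.045],-0.054,-1],
  [[0,0.295,0.051],-0.054,-1],
  [[0,0.32,0.055],-0.054,-1],
])

```text
time_s: 25.27
ee_pos: [0.5625, -0.0796, 0.1647]
orientation: [[-0.0, -0.173, 0.985], [0.002, 0.985, 0.173], [-1.0, 0.002, 0.0]]
contact_force: [1.1, 0.9, -3.0]
finger_gap: 0.017
```

```bash
python3 -c "
from h import *
p=bw(0,-.092); inc([p[0],p[1],.12],np.pi/2+.17)"
```

```text
t 25.27 pos [ 0.5625 -0.0796  0.1647] jaw 1.745 gap 0.017 F [ 1.1  0.9 -3. ] xdir [-0.     0.002 -1.   ]
inc [0.0449 0.1119 0.0264] roll 0.004
```

>>> send_rows([
  [[0,0.03,0.008],0,-1],
  [[0,0.06,0.016],0,-1],
  [[0,0.085,0.021],0,-1],
  [[0.01,0.1,0.025],0.004,-1],
  [[0.02,0.11,0.026],0.004,-1],
  [[0.035,0.112,0.026],0.004,-1],
  [[0.045,0.112,0.026],0.004,-1],
  [[0.045,0.112,0.026],0.004,-1],
  [[0.045,0.112,0.026],0.004,-1],
  [[0.045,0.112,0.026],0.004,-1],
])

```text
time_s: 26.1
ee_pos: [0.5688, 0.0287, 0.1194]
orientation: [[-0.001, -0.163, 0.987], [-0.001, 0.987, 0.163], [-1.0, -0.001, -0.001]]
contact_force: [0.6, -0.5, -3.4]
finger_gap: 0.0168
```

```bash
python3 -c "
from h import *
p=bw(0,-.092); inc([p[0],p[1],.102],np.pi/2+.17)
look('wrist','w15.png')
m,im,d=look('side','s15.png')
cv2.imwrite('pics/s15z.png',cv2.resize(im[120:260,220:380,::-1],None,fx=4,fy=4))
P=cloud('side',m,d).reshape(-1,3); im=im.reshape(-1,3).astype(int)
k=np.isfinite(P).all(1)&(im[:,0]-im[:,2]>35)&(im[:,0]<215)&(P[:,2]>.02)
Q=P[k]; b=np.array([wb(q) for q in Q]); k=(abs(b[:,0])<.08)&(b[:,1]<0.0)&(b[:,1]>-.2)
b=b[k];z=Q[k,2]; print(len(z),'x range',np.percentile(b[:,0],[1,99]),'y',np.percentile(b[:,1],[1,99]),'z',np.percentile(z,[1,99]))
tubes()
"
```

```text
t 26.1 pos [0.5688 0.0287 0.1194] jaw 1.735 gap 0.0168 F [ 0.6 -0.5 -3.4] xdir [-0.001 -0.001 -1.   ]
inc [0.0174 0.0065 0.0013] roll -0.006
1015 x range [-0.05605569  0.05410832] y [-0.13209605 -0.07233482] z [0.03442098 0.1489127 ]
tube 0.91 [0.5396 0.1948 0.044 ] board [-0.0021  0.0702] yaw 0.215 0.12 0.0022
tube 0.8 [0.5295 0.2549 0.0444] board [-0.0018  0.1311] yaw 0.222 0.123 0.0019
tube 0.7 [0.5433 0.1381 0.0456] board [-0.008   0.0137] yaw 0.204 0.109 0.0016
tube 0.25 [0.7174 0.1147 0.0593] board [ 0.1596 -0.0389] yaw -0.543 0.055 0.0061
```

View pics/s15z.png

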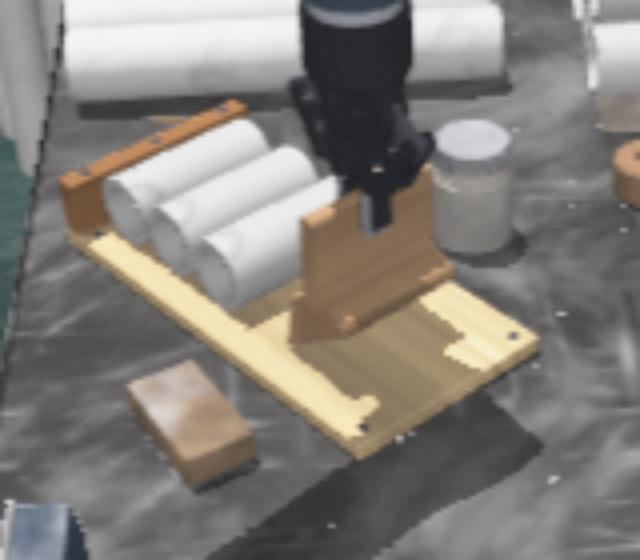

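View pics/w15.png

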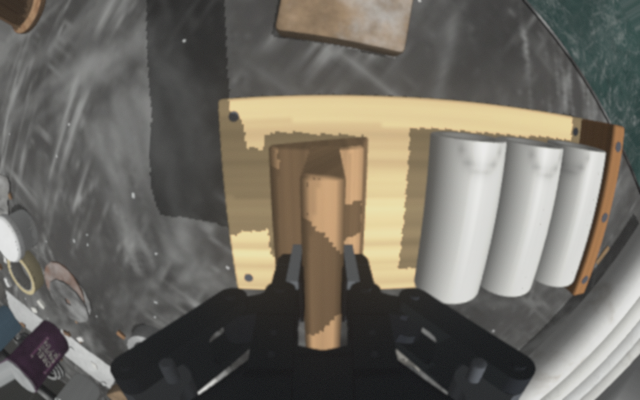

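>>> send_rows([
  [[0.003,0.005,0],0,-1],
  [[0.007,0.01,0],0,-1],
  [[0.01,0.012,0],0,-1],
  [[0.012,0.012,0],0,-1],
  [[0.014,0.012,0],0,-1],
  [[0.016,0.012,0],0,-1],
  [[0.018,0.012,0],0,-1],
  [[0.018,0.012,0],0,-1],
  [[0.018,0.012,0],0,-1],
  [[0.018,0.012,0],0,-1],
])

```text
time_s: 27.13
ee_pos: [0.5729, 0.03, 0.118]
orientation: [[0.007, -0.156, 0.988], [-0.007, 0.988, 0.156], [-1.0, -0.008, 0.006]]
contact_force: [-23.5, -18.1, 68.4]
finger_gap: 0.0168
```

```bash
python3 -c "
from h import *
p=bw(0,-.092); inc([p[0],p[1],.102],np.pi/2+.17)
m,im,d=look('side','s16.png')
cv2.imwrite('pics/s16z.png',cv2.resize(im[120:260,220:380,::-1],None,fx=4,fy=4))
m,im,d=look('scene','c16.png')
cv2.imwrite('pics/c16z.png',cv2.resize(im[130:270,180:380,::-1],None,fx=4,fy=4))
P=cloud('side',*[robot.camera_model('side'),robot.get_image('side')[1]]).reshape(-1,3)
"
```

```text
t 27.13 pos [0.5729 0.03   0.118 ] jaw 1.728 gap 0.0168 F [-23.5 -18.1  68.4] xdir [ 0.007 -0.007 -1.   ]
inc [ 0.0159  0.006  -0.003 ] roll -0.013
```

View pics/s16z.png

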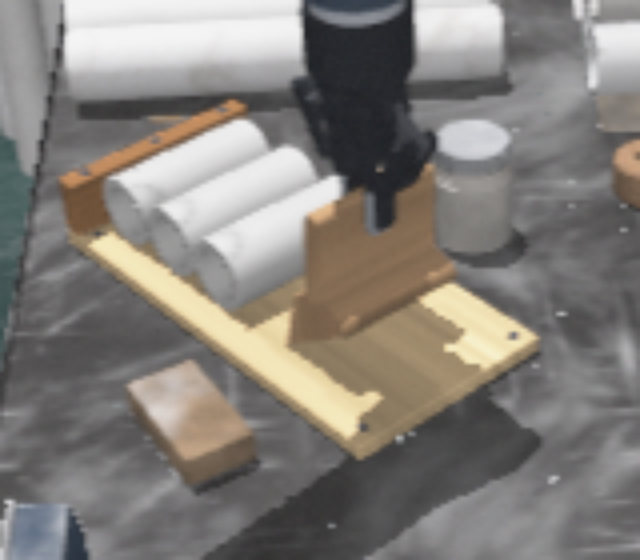

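View pics/c16z.png

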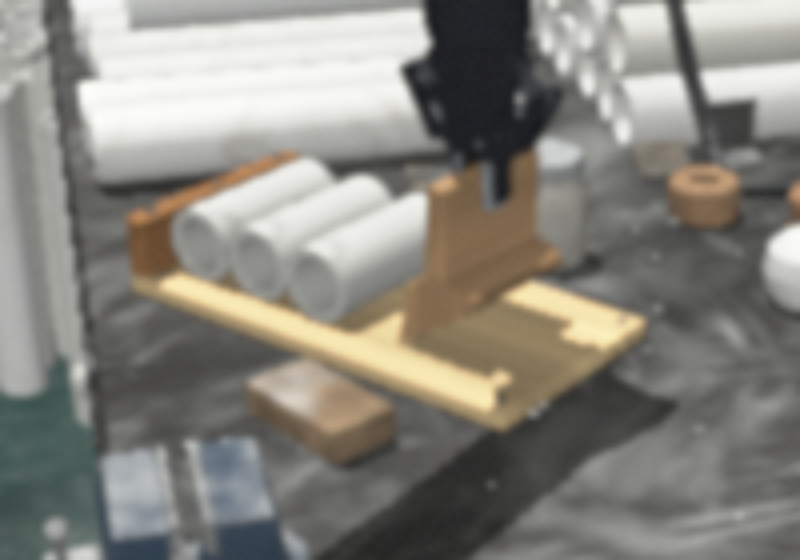

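>>> send_rows([
  [[-0.006,-0.003,0],0,-1],
  [[-0.012,-0.006,0],0,-1],
  [[-0.016,-0.006,0],0,-1],
  [[-0.017,-0.006,0],0,-1],
  [[-0.017,-0.006,0],0,-1],
  [[-0.017,-0.006,0],0,-1],
  [[-0.017,-0.006,0],0,-1],
  [[-0.017,-0.006,0],0,-1],
  [[-0.017,-0.006,0],0,-1],
  [[-0.017,-0.006,0],0,-1],
], force=50)

```text
time_s: 28.12
ee_pos: [0.5684, 0.0367, 0.1189]
orientation: [[0.0, -0.166, 0.986], [0.0, 0.986, 0.166], [-1.0, 0.0, 0.0]]
contact_force: [-1.6, -1.8, 4.0]
finger_gap: 0.0165
```

```bash
python3 -c "
from h import *
p=bw(0,-.092); inc([p[0],p[1],.102],np.pi/2+.17)
"
```

```text
t 28.12 pos [0.5684 0.0367 0.1189] jaw 1.737 gap 0.0165 F [-1.6 -1.8  4. ] xdir [ 0.  0. -1.]
inc [ 0.0169 -0.0015  0.0004] roll -0.003
```

>>> send_rows([
  [[0,0,0],0,-0.5],
  [[0,0,0],0,-0.45],
  [[0,-0.002,0],0,-0.4],
  [[0.001,-0.005,0],0,-0.35],
  [[0.002,-0.009,0],0,-0.3],
  [[0.004,-0.013,0],0,-0.25],
  [[0.006,-0.017,0],0,-0.2],
  [[0.009,-0.022,0],0,-0.15],
  [[0.012,-0.027,0],0,-0.1],
  [[0.015,-0.032,0],0,-0.05],
], force=20)

```text
time_s: 28.95
ee_pos: [0.5735, 0.0039, 0.1035]
orientation: [[-0.0, -0.165, 0.986], [-0.0, 0.986, 0.165], [-1.0, -0.0, -0.0]]
contact_force: [-0.3, -1.1, -1.2]
finger_gap: 0.0404
```

```bash
python3 -c "
from h import *
p=bw(0,-.092); inc([p[0],p[1],.102],np.pi/2+.17)
m,im,d=look('side','s17.png')
cv2.imwrite('pics/s17z.png',cv2.resize(im[120:260,220:380,::-1],None,fx=4,fy=4))
"
```

```text
t 28.95 pos [0.5735 0.0039 0.1035] jaw 1.737 gap 0.0404 F [-0.3 -1.1 -1.2] xdir [-0. -0. -1.]
inc [0.0015 0.0317 0.0008] roll -0.004
```

View pics/s17z.png

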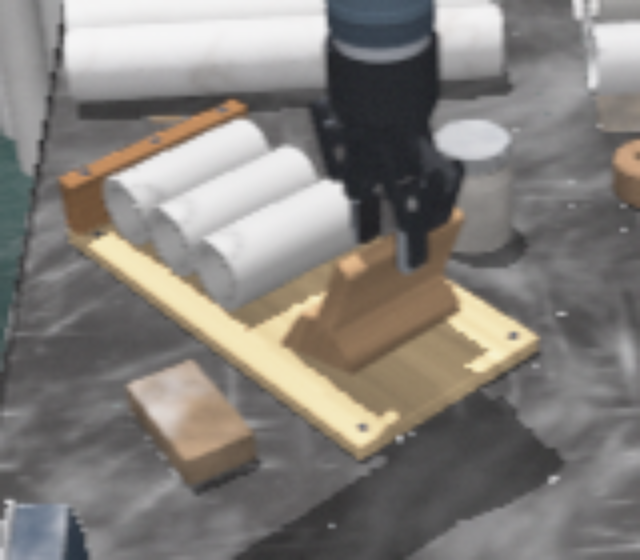

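>>> send_rows([
  [[0.003,-0.004,0],0,-0.05],
  [[0.006,-0.008,0],0,0],
  [[0.009,-0.012,0],0,0],
  [[0.012,-0.016,0],0,0.05],
  [[0.015,-0.02,0],0,0.05],
  [[0.018,-0.024,0],0,0.1],
  [[0.02,-0.028,0],0,0.1],
  [[0.02,-0.03,0],0,0.1],
  [[0.02,-0.03,0],0,0.1],
  [[0.02,-0.03,0],0,0.1],
], force=20)

```text
time_s: 29.83
ee_pos: [0.5786, -0.0246, 0.084]
orientation: [[0.0, -0.165, 0.986], [0.0, 0.986, 0.165], [-1.0, 0.0, 0.0]]
contact_force: [-0.7, 0.0, 0.3]
finger_gap: 0.0466
```

```bash
python3 -c "
from h import *
p=bw(0,-.092); inc([p[0],p[1],.102],np.pi/2+.17); print(wb(robot.read_state()['ee_pos']))
m,im,d=look('side','s18.png')
cv2.imwrite('pics/s18z.png',cv2.resize(im[120:260,220:380,::-1],None,fx=4,fy=4))
look('wrist','w18.png')
"
```

```text
t 29.83 pos [ 0.5786 -0.0246  0.084 ] jaw 1.737 gap 0.0466 F [-0.7  0.   0.3] xdir [ 0.  0. -1.]
inc [-0.0179  0.0607  0.0005] roll -0.004
[-0.0006922  -0.15268134]
```

View pics/s18z.png

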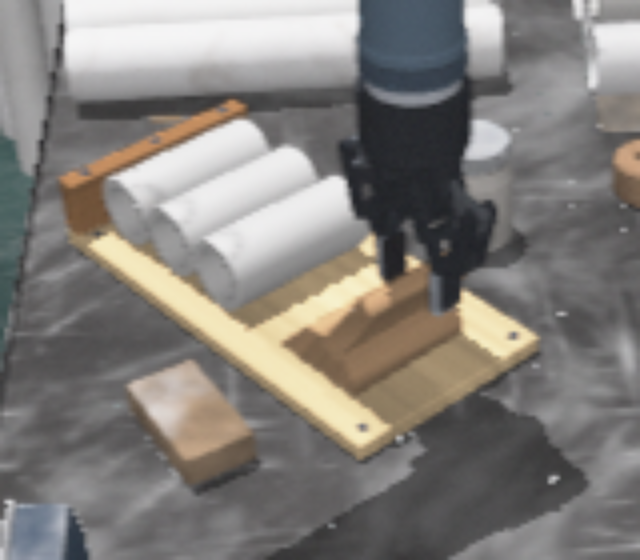

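View pics/w18.png

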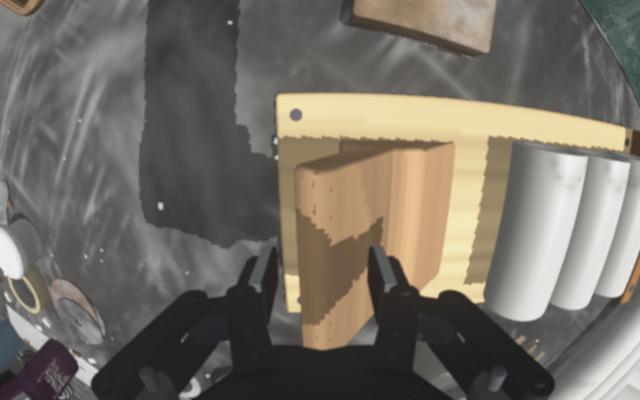

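```bash
cat >> h.py <<'E'
def wchock(c0=None):
    m,im,d=look('wrist','tmpw.png'); P=wcloud(m,d).reshape(-1,3); im=im.reshape(-1,3).astype(int)
    k=np.isfinite(P).all(1)&(im[:,0]-im[:,2]>35)&(P[:,2]>.021)&(P[:,2]<.125)
    P=P[k]; b=np.array([wb(q) for q in P]); k=(abs(b[:,0])<.08)&(b[:,1]>-.25)&(b[:,1]<0.02)
    Q=P[k]; q0=bw(0,-.1) if c0 is None else c0
    c,y=fit_chock(Q,q0,zb=.015); print('chock in board',wb(c).round(4),'dyaw',round(y-BY,3)); return c,y
E
python3 -c "
from h import *
wchock(); tubes()"
```

```text
chock [0.567 0.03 ] yaw 0.175 dz 0.0139 w 0.1041 err 0.0004
chock in board [-0.0029 -0.0969] dyaw 0.005
tube 0.85 [0.5491 0.1384 0.0454] board [-0.0023  0.013 ] yaw 0.181 0.12 0.0016
tube 0.76 [0.5396 0.1953 0.0444] board [-0.002   0.0706] yaw 0.225 0.119 0.0022
tube 0.67 [0.5294 0.2557 0.0448] board [-0.0018  0.1319] yaw 0.188 0.122 0.002
```

>>> send_rows([
  [[0,0,0],0,0.3],
  [[0,0.005,0],0,0.5],
  [[0,0.012,0],0,0.5],
  [[0,0.016,0],0,0.5],
  [[0.005,0.016,0],0,0.5],
  [[0.01,0.016,0],0,0.5],
  [[0.015,0.016,0],0,0.5],
  [[0.02,0.016,0],0,0.5],
  [[0.022,0.016,0],0,0.5],
  [[0.022,0.016,0],0,0.5],
], force=20)

```text
time_s: 30.92
ee_pos: [0.5749, -0.0094, 0.0608]
orientation: [[-0.002, -0.165, 0.986], [-0.0, 0.986, 0.165], [-1.0, -0.0, -0.002]]
contact_force: [0.1, 0.7, -0.4]
finger_gap: 0.0639
```

```bash
python3 -c "
from h import *
p=bw(0,-.08); inc([p[0],p[1],.056],np.pi/2+.17); print(wb(robot.read_state()['ee_pos']))
wchock()
m,im,d=look('side','s19.png')
cv2.imwrite('pics/s19z.png',cv2.resize(im[120:260,220:380,::-1],None,fx=4,fy=4))
"
```

```text
t 30.92 pos [ 0.5749 -0.0094  0.0608] jaw 1.736 gap 0.0639 F [ 0.1  0.7 -0.4] xdir [-0.002 -0.    -1.   ]
inc [0.0048 0.0571 0.0015] roll -0.004
[-0.00176505 -0.13706357]
chock [0.5667 0.03  ] yaw 0.176 dz 0.0139 w 0.1034 err 0.0004
chock in board [-0.0033 -0.0969] dyaw 0.006
```

View pics/s19z.png

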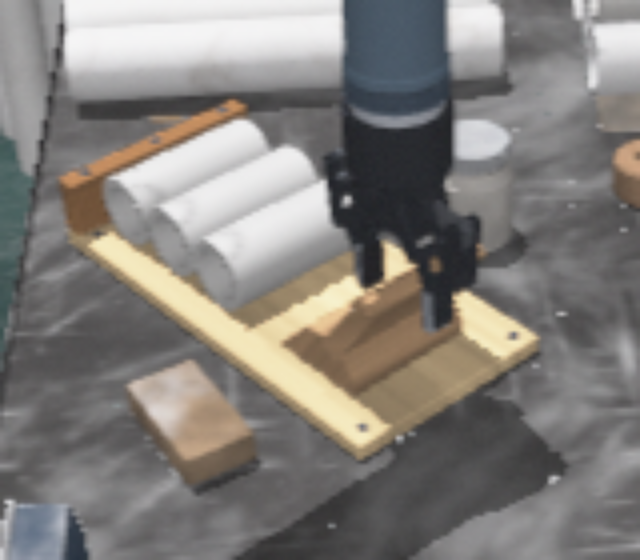

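View pics/tmpw.png

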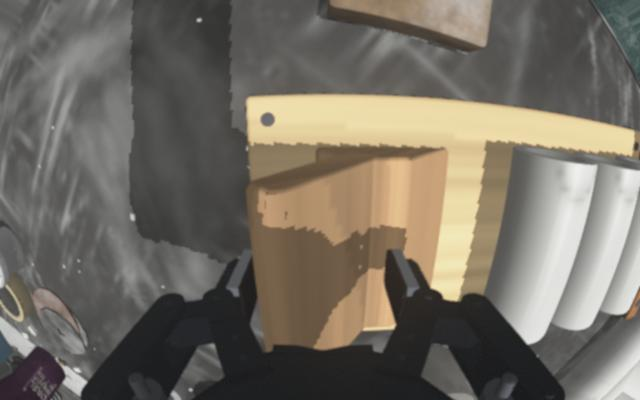

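>>> send_rows([
  [[0.002,0,0],0,0.5],
  [[0.004,0,0],0,0.5],
  [[0.006,0,0],0,0.5],
  [[0.008,0,0],0,0.5],
  [[0.009,0,0],0,0.5],
  [[0.01,0,0],0,0.5],
  [[0.01,0,0],0,0.5],
  [[0.01,0,0],0,0.5],
  [[0.01,0,0],0,0.5],
  [[0.01,0,0],0,0.5],
])

```text
time_s: 31.85
ee_pos: [0.5759, -0.009, 0.052]
orientation: [[0.0, -0.165, 0.986], [0.0, 0.986, 0.165], [-1.0, -0.0, 0.0]]
contact_force: [-1.2, -0.6, -0.4]
finger_gap: 0.0641
```

>>> send_rows([
  [[0.001,0,0],0,0.5],
  [[0.002,0,0],0,0.5],
  [[0.003,0,0],0,0.5],
  [[0.004,0,0],0,0.5],
  [[0.005,0,0],0,0.5],
  [[0.005,0,0],0,0.5],
  [[0.005,0,0],0,0.5],
  [[0.005,0,0],0,0.5],
  [[0.005,0,0],0,0.5],
  [[0.005,0,0],0,0.5],
])

```text
time_s: 32.68
ee_pos: [0.5758, -0.009, 0.0471]
orientation: [[-0.0, -0.166, 0.986], [0.0, 0.986, 0.166], [-1.0, 0.0, -0.0]]
contact_force: [-1.7, -0.4, 2.7]
finger_gap: 0.0641
```

>>> send_rows([
  [[0.0015,0,0],0,0.5],
  [[0.0015,0.003,0],0,0.5],
  [[0.0015,0.007,0],0,0.5],
  [[0.0015,0.011,0],0,0.5],
  [[0.0015,0.016,0],0,0.5],
  [[0.0015,0.021,0],0,0.5],
  [[0.0015,0.026,0],0,0.5],
  [[0.0015,0.031,0],0,0.5],
  [[0.0015,0.036,0],0,0.5],
  [[0.0015,0.04,0],0,0.5],
])

```text
time_s: 33.52
ee_pos: [0.5723, 0.0257, 0.0472]
orientation: [[0.006, -0.162, 0.987], [-0.005, 0.987, 0.162], [-1.0, -0.006, 0.006]]
contact_force: [1.2, -6.9, 7.0]
finger_gap: 0.064
```

```bash
python3 -c "
from h import *
p=bw(0,-.08); inc([p[0],p[1],.046],np.pi/2+.17); print(wb(robot.read_state()['ee_pos']))
wchock();tubes()
m,im,d=look('side','s20.png')
cv2.imwrite('pics/s20z.png',cv2.resize(im[120:260,220:380,::-1],None,fx=4,fy=4))
"
```

```text
t 33.52 pos [0.5723 0.0257 0.0472] jaw 1.734 gap 0.064 F [ 1.2 -6.9  7. ] xdir [ 0.006 -0.005 -1.   ]
inc [ 0.0011  0.022  -0.0017] roll -0.007
[ 0.00157456 -0.10201467]
chock [0.5619 0.0603] yaw 0.173 dz 0.014 w 0.1014 err 0.0004
chock in board [-0.0028 -0.0662] dyaw 0.003
tube 0.89 [0.5267 0.1345 0.0457] board [-0.0249  0.0129] yaw 0.194 0.076 0.0018
tube 0.69 [0.5361 0.1944 0.0443] board [-0.0056  0.0703] yaw 0.242 0.112 0.0021
tube 0.62 [0.5296 0.2546 0.0442] board [-0.0018  0.1308] yaw 0.238 0.124 0.002
```

View pics/s20z.png

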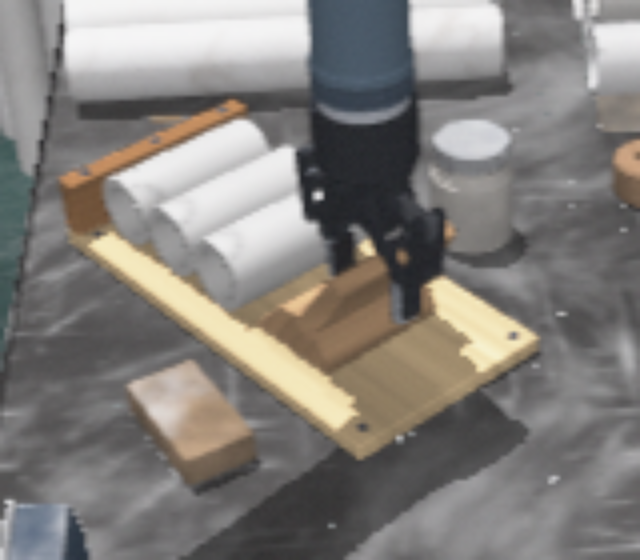

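>>> send_rows([
  [[0,0.004,0],0,0.5],
  [[0,0.008,0],0,0.5],
  [[0,0.012,0],0,0.5],
  [[0,0.015,0],0,0.5],
  [[0,0.018,0],0,0.5],
  [[0,0.02,0],0,0.5],
  [[0,0.022,0],0,0.5],
  [[0,0.023,0],0,0.5],
  [[0,0.024,0],0,0.5],
  [[0,0.024,0],0,0.5],
])

```text
time_s: 34.55
ee_pos: [0.5686, 0.0481, 0.0473]
orientation: [[0.007, -0.161, 0.987], [-0.005, 0.987, 0.161], [-1.0, -0.006, 0.006]]
contact_force: [1.7, -7.9, 6.0]
finger_gap: 0.0643
```

```bash
python3 -c "
from h import *
p=bw(0,-.08); inc([p[0],p[1],.046],np.pi/2+.17); print(wb(robot.read_state()['ee_pos']))
wchock();tubes()
"
```

```text
t 34.55 pos [0.5686 0.0481 0.0473] jaw 1.732 gap 0.0643 F [ 1.7 -7.9  6. ] xdir [ 0.007 -0.005 -1.   ]
inc [ 0.0013 -0.0007 -0.0017] roll -0.009
[ 0.0017263 -0.0793305]
chock [0.5587 0.0826] yaw 0.17 dz 0.0141 w 0.1019 err 0.0004
chock in board [-0.0022 -0.0436] dyaw 0.0
tube 0.96 [0.5289 0.2541 0.0442] board [-0.0025  0.1304] yaw 0.24 0.121 0.0018
tube 0.95 [0.5236 0.1344 0.0454] board [-0.028   0.0133] yaw 0.216 0.07 0.0019
tube 0.78 [0.5287 0.1913 0.0433] board [-0.0134  0.0685] yaw 0.255 0.097 0.002
```

View pics/tmpw.png

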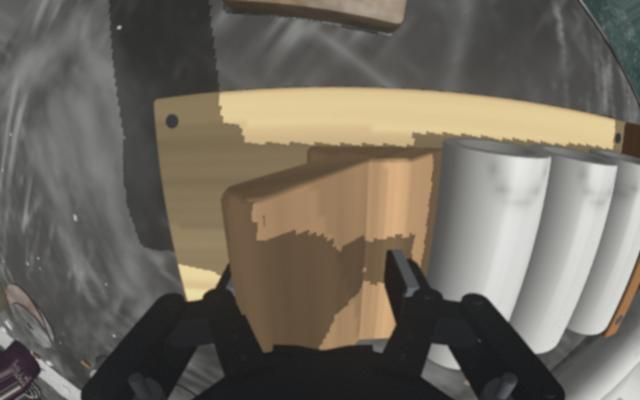

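>>> send_rows([
  [[0,0.001,0],0,0.5],
  [[0,0.002,0],0,0.5],
  [[0,0.003,0],0,0.5],
  [[0,0.004,0],0,0.5],
  [[0,0.005,0],0,0.5],
  [[0,0.006,0],0,0.5],
  [[0,0.006,0],0,0.5],
  [[0,0.006,0],0,0.5],
  [[0,0.006,0],0,0.5],
  [[0,0.006,0],0,0.5],
])

```text
time_s: 35.53
ee_pos: [0.568, 0.0519, 0.0475]
orientation: [[0.007, -0.159, 0.987], [-0.007, 0.987, 0.159], [-1.0, -0.008, 0.006]]
contact_force: [1.0, -10.7, 7.0]
finger_gap: 0.0641
```

```bash
python3 -c "
from h import *
p=bw(0,-.08); inc([p[0],p[1],.046],np.pi/2+.17); print(wb(robot.read_state()['ee_pos']))
wchock()
"
```

```text
t 35.53 pos [0.568  0.0519 0.0475] jaw 1.731 gap 0.0641 F [  1.  -10.7   7. ] xdir [ 0.007 -0.007 -1.   ]
inc [ 0.0015 -0.0045 -0.0017] roll -0.01
[ 0.00176445 -0.07547231]
chock [0.5583 0.0864] yaw 0.167 dz 0.0143 w 0.1022 err 0.0003
chock in board [-0.0019 -0.0398] dyaw -0.003
```

>>> send_rows([
  [[0,0.001,0],0,0.5],
  [[0,0.002,0],0,0.5],
  [[0,0.003,0],0,0.5],
  [[0,0.004,0],0,0.5],
  [[0,0.005,0],0,0.5],
  [[0,0.005,0],0,0.5],
  [[0,0.005,0],0,0.5],
  [[0,0.005,0],0,0.5],
  [[0,0.005,0],0,0.5],
  [[0,0.005,0],0,0.5],
])

```text
time_s: 36.42
ee_pos: [0.5679, 0.0526, 0.0482]
orientation: [[0.008, -0.157, 0.988], [-0.012, 0.988, 0.157], [-1.0, -0.013, 0.006]]
contact_force: [2.1, -15.5, 11.0]
finger_gap: 0.064
```

```bash
python3 -c "
from h import *
p=bw(0,-.08); inc([p[0],p[1],.046],np.pi/2+.17); print(wb(robot.read_state()['ee_pos']))
wchock();tubes()
cv2.imwrite('pics/s21z.png',cv2.resize(cv2.imread('pics/tmp.png')[120:260,220:380],None,fx=4,fy=4))
"
```

```text
t 36.42 pos [0.5679 0.0526 0.0482] jaw 1.728 gap 0.064 F [  2.1 -15.5  11. ] xdir [ 0.008 -0.012 -1.   ]
inc [ 0.0022 -0.0052 -0.0018] roll -0.012
[ 0.00180763 -0.07477861]
chock [0.5583 0.087 ] yaw 0.166 dz 0.0148 w 0.1022 err 0.0004
chock in board [-0.0018 -0.0393] dyaw -0.004
tube 0.91 [0.5278 0.2563 0.0435] board [-0.0033  0.1327] yaw 0.247 0.12 0.0021
tube 0.7 [0.5281 0.1962 0.0441] board [-0.0131  0.0735] yaw 0.259 0.098 0.002
tube 0.68 [0.5593 0.0282 0.0572] board [-0.0109 -0.0974] yaw 0.036 0.102 0.0064
tube 0.6 [0.5204 0.1378 0.0458] board [-0.0306  0.0172] yaw 0.202 0.063 0.0019
```

View pics/s21z.png

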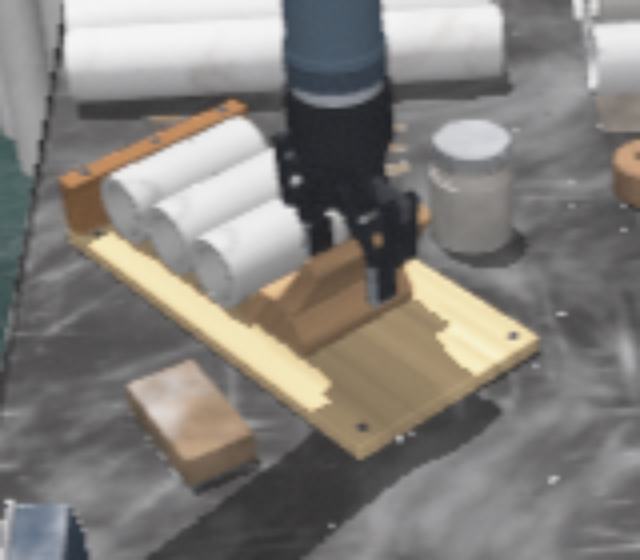

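View pics/tmpw.png

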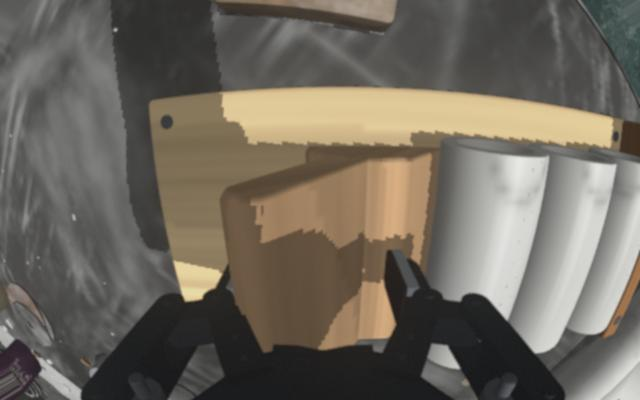

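>>> send_rows([
  [[-0.001,-0.003,0],0,0.5],
  [[-0.003,-0.006,0],0,0.5],
  [[-0.006,-0.009,0],0,0.5],
  [[-0.01,-0.012,0],0,0.5],
  [[-0.014,-0.013,0],0,0.5],
  [[-0.018,-0.013,0],0,0.5],
  [[-0.025,-0.013,0],0,0.5],
  [[-0.035,-0.013,0],0,0.5],
  [[-0.045,-0.013,0],0,0.5],
  [[-0.06,-0.013,0],0,0.5],
])

```text
time_s: 37.4
ee_pos: [0.5649, 0.0528, 0.1059]
orientation: [[-0.001, -0.166, 0.986], [0.0, 0.986, 0.166], [-1.0, 0.0, -0.001]]
contact_force: [-0.2, 0.6, -0.4]
finger_gap: 0.0641
```

```bash
python3 -c "
from h import *
p=bw(0,-.08); inc([p[0],p[1],.2],np.pi/2+.17); print(wb(robot.read_state()['ee_pos']))
wchock();tubes()
"
```

```text
t 37.4 pos [0.5649 0.0528 0.1059] jaw 1.738 gap 0.0641 F [-0.2  0.6 -0.4] xdir [-0.001  0.    -1.   ]
inc [-0.0941 -0.0059  0.0011] roll -0.003
[-0.00119022 -0.07405752]
chock [0.5608 0.0866] yaw 0.165 dz 0.014 w 0.107 err 0.0004
chock in board [ 0.0006 -0.0401] dyaw -0.005
tube 0.9 [0.5503 0.1428 0.0456] board [-0.0003  0.0171] yaw 0.183 0.123 0.0017
tube 0.72 [0.5383 0.1977 0.044 ] board [-0.0029  0.0733] yaw 0.261 0.117 0.0019
tube 0.56 [0.5285 0.2587 0.0442] board [-0.0022  0.135 ] yaw 0.22 0.123 0.0022
```

View pics/tmpw.png

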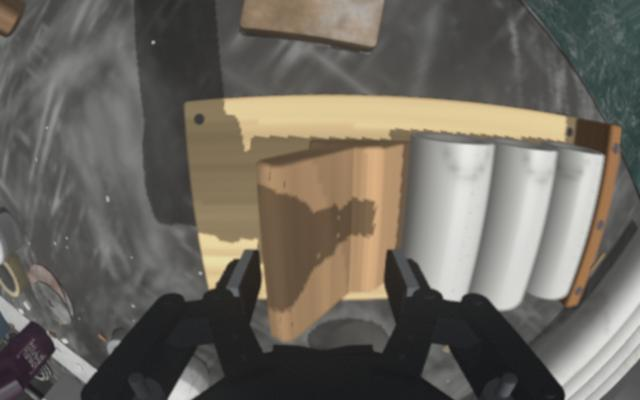

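>>> send_rows([
  [[-0.02,0,0],0,0.5],
  [[-0.04,0,0],0,0.5],
  [[-0.06,0,0],0,0.5],
  [[-0.09,0.02,0],0,0.5],
  [[-0.12,0.05,0],0,0.5],
  [[-0.13,0.08,0],0,0.5],
  [[-0.13,0.1,0],0,0.5],
  [[-0.13,0.1,0],0,0.5],
  [[-0.13,0.1,0],0,0.5],
  [[-0.13,0.1,0],0,0.5],
])

```text
time_s: 38.38
ee_pos: [0.5485, 0.15, 0.2345]
orientation: [[-0.001, -0.165, 0.986], [-0.001, 0.986, 0.165], [-1.0, -0.001, -0.002]]
contact_force: [0.3, -0.5, -0.8]
finger_gap: 0.064
```

```bash
python3 - <<'E'
from h import *
wchock()
m,im,d=look('wrist','w22.png'); P=wcloud(m,d)
for r in robot.masks_of('wrist','tube_a'):
    k=cv2.erode(r['mask'].astype(np.uint8),np.ones((5,5)))>0
    Q=P[k]; Q=Q[np.isfinite(Q).all(1)]; Q=Q[Q[:,2]>.03]; med=np.median(Q,0)
    c,y,l,e=fit_tube(Q,med+[0,0,-.02],.17); print(round(r['score'],2),c.round(4),'board',wb(c).round(4),'yaw',round(y,3),round(l,3),round(e,4))
b=P.reshape(-1,3); ok=np.isfinite(b).all(1); c,s=np.cos(BY),np.sin(BY); dd=b[:,:2]-B0; by=-s*dd[:,0]+c*dd[:,1]; bx=c*dd[:,0]+s*dd[:,1]
k=ok&(abs(bx)<.06)&(b[:,2]>.06)&(b[:,2]<.07)&(by>.15)&(by<.2)
print('fence top y range',np.percentile(by[k],[2,98]),k.sum())
m,im,d=look('side','s22.png'); 
cv2.imwrite('pics/s22z.png',cv2.resize(im[120:260,220:380,::-1],None,fx=4,fy=4))
for n,p0 in (('glass_jar',(.7166,.1186)),('sanding_block',(.4064,.0224)),('stone_plug',(.6836,-.3675)),('wood_chuck',(.3907,-.3597))):
    print(n,p0,[w('side',r['at'],m).round(3) for r in robot.tip_of('side',n)[:1]])
E
```

```text
chock [0.5613 0.0867] yaw 0.166 dz 0.014 w 0.1079 err 0.0005
chock in board [ 0.001  -0.0401] dyaw -0.004
0.86 [0.5529 0.1432 0.0443] board [0.0023 0.0171] yaw 0.167 0.124 0.0004
0.8 [0.5319 0.2616 0.0443] board [0.0016 0.1373] yaw 0.171 0.124 0.0005
0.69 [0.5432 0.2024 0.0443] board [0.0028 0.0771] yaw 0.168 0.124 0.0004
fence top y range [0.1530116 0.1855594] 2157
glass_jar (0.7166, 0.1186) [array([ 0.719,  0.118, -0.001])]
sanding_block (0.4064, 0.0224) [array([0.413, 0.023, 0.   ])]
stone_plug (0.6836, -0.3675) [array([ 0.683, -0.366,  0.003])]
wood_chuck (0.3907, -0.3597) [array([ 0.392, -0.358,  0.001])]
```

View pics/w22.png

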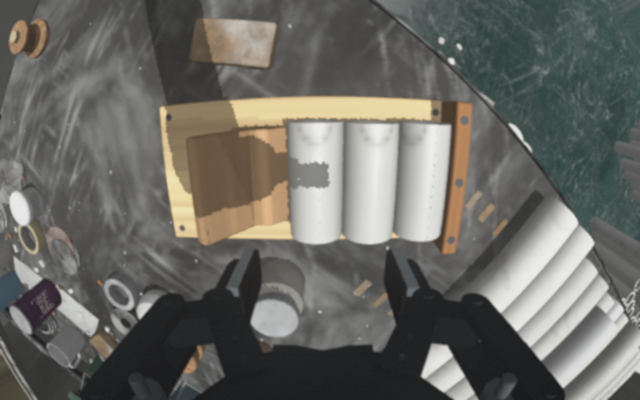

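View pics/s22z.png

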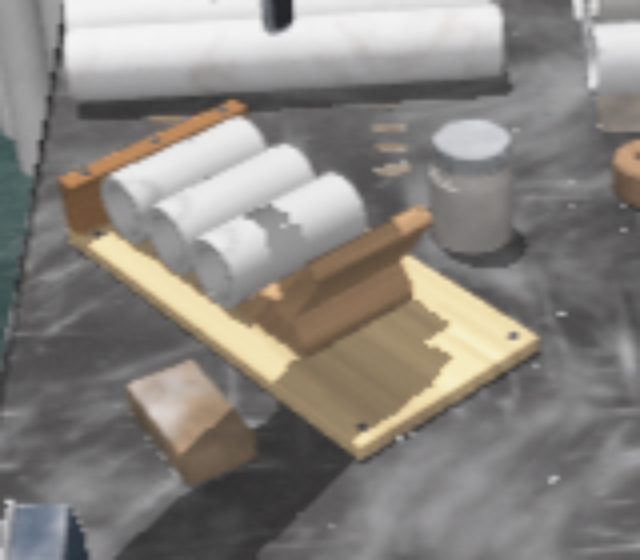

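```bash
python3 -c "
from h import *
print(robot.hand_in())"
```

```text
the job is handed in; nothing more can be done
None
```

Both loose offcuts are on the board beside the first one, and the chock is pushed up against them, so the row is closed against the fence. I handed the job in at about 39 s, with the gripper well clear. No verdict came back.

**How it went:**
- I lifted each loose tube across its diameter, set it down slowly and rolled it up to the row with the closed fingers.
- The tool can't lean with this interface, so I gripped the chock's fin with the tool upright. The chock hung nose-down while I carried it.
- I put the thin edge on the board and lowered the back by opening the jaws gradually. I then pushed the chock home with a light downward press.

**Last checks (wrist depth picture unless noted):**
- **Tubes:** the axes are at y = 17, 77 and 137 mm on the board, so they are 60.0 and 60.2 mm apart, which means touching. They lie within 3 mm of the middle line and within about 0.004 rad of the fence direction.
- **Chock:** it is flat, square within 0.005 rad, and 57.2 mm behind the nearest tube, which is contact. It is about 1 mm off the middle line.
- **Fence:** the final push stopped moving as the force rose to about 15 N, so the row had come up hard against the fence.
- **Bystanders:** the side camera shows the jar, plug and chuck within about 2 mm of where they started. The sanding block's reading differs by 7 mm, but its start came from the other camera. The arm never went near it.

**Disagreements:**
- My estimate of the board's position is off by about 2 mm along y, because the fitted tubes appear 2 mm inside the fence.
- The side camera gave tube angles up to 0.09 rad off when its view was partly blocked. The clear wrist view did not show this.
- When the thin edge first touched the board, I commanded the tool too low. The wrist force reached about 70 N before I backed off, against the 120 N limit.

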